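# Build up a vacuum filter unit on its flask

## Task

Assemble the vacuum filter unit on the filter flask, one part at a time from the bottom up: first push the stopper base down into the flask's neck, then lay the filter disc in the recess of the base, then stand the funnel over the disc, and last put the cover in the funnel's mouth. Every part must be fully home and upright; let go of each before fetching the next, and set them down rather than dropping them. Do not shift or knock over the two sample vials, the petri dish, the beaker and the white jar.

Things in the scene. Friction and masses are not known exactly. Their poses are not given: they have to be found in the camera images.
- flask: Clear conical glass filter flask, held firm by a black weight ring (98 mm wide) round its foot: it does not move. 145 mm high, foot 85 mm wide; neck 41 mm outside, bore 35 mm (hollow 48 mm deep), thick rim at the top 45 mm outside, 37 mm inside. A thin hose arm sticks out 63 mm from the axis to its +x side, 105 to 121 mm up. Origin: centre of the underside, z up.
- stopper_base: Black rubber stopper with a round steel head, upright, 48.5 mm high, 0.16 kg. Stopper 25 mm wide at the bottom, 32 mm at 24 mm up; then a 48 mm collar whose underside (24 mm up) rests on the flask's rim; head 60 mm wide, grip it 36 to 48 mm up. Recess in its top 56 mm wide, floor 44 mm up. Origin: centre of the underside, z up. Home: origin 121 mm above the flask's.
- disc: Filter disc: white sintered plate in a grey ring, 47 mm wide, 12 mm thick, lying flat, lower edge bevelled 2 mm, 45 g. Origin: centre of the underside, z up. Grip it across, fingertips 5 mm or more above its underside, to stay clear of the recess's 4.5 mm rim. Home: flat on the recess floor, origin 44 mm above the base's.
- funnel: Straight steel tube open at both ends, upright on a flared foot, 80 mm high, 0.13 kg. Tube 55 mm wide outside, 49 mm inside; grip it across. Foot 63 mm wide; beneath it a socket 7 mm deep, 58 mm narrowing to 52 mm, fits over the disc, and the ledge within (41 mm bore) rests on the disc. Origin: centre of the foot's underside, z up. Home: origin 5 mm above the disc's, 49 mm above the base's.
- cover: Funnel cover: steel plate 58 mm wide (8 to 12 mm up), beneath it a plug 46 mm wide tapering to 39 mm at the bottom, on which it stands; above it a black round knob 20 mm wide, 12 to 32 mm up (grip this). 60 g. Origin: centre of the plug's underside, z up. Home: plate on the funnel's rim, plug inside, origin 72 mm above the funnel's.
- vial_a: Bystander: upright sample vial, 31 mm wide, 62 mm high, blue screw cap; stands to the robot's right (-y). Origin: centre of its underside. Leave it.
- vial_b: Bystander: a sample vial of the same kind, to the robot's left (+y). Origin: centre of its underside. Leave it.
- petri: Bystander: closed clear petri dish, 62 mm wide, 16 mm high, amber within. Origin: centre of its underside. Leave it.
- beaker: Bystander: small clear plastic beaker, empty, 52 mm wide, 65 mm high. Origin: centre of its underside. Leave it.
- jar: Bystander: closed white plastic jar, 56 mm wide, 85 mm high. Origin: centre of its underside. Leave it.
Things that resemble listed ones, but are neither listed nor needed, are in the scene too. What is shaped like the cover but pink, red or yellow is not meant.

How it is judged:
By the outcome, as a careful person would: the job done as asked, in the order asked, and still so for the second after the job is handed in, with the robot touching nothing.
It also fails if it takes over 109 s, if anything falls off the work surface, if the arm or the gripper's body presses on something with over 40 N, if the wrist force passes 120 N, or if a joint passes its speed limit or range.

## Robot

A 6-joint arm with a two-finger parallel gripper is mounted at the origin on the work surface. World frame = base frame: x ahead of the robot, y to its left, z up, the work surface at z = 0. Lengths are in m, angles in rad, forces in N, time in s.
With the tool pointing down it reaches from about 0.3 to 0.875 m from the base axis. Payload 6.4 kg.
Tool frame: the origin (TCP) lies on the front face of the gripper's body, between the roots of the fingers; the fingertips stand 73 mm ahead of it and the grasp point (between the pads) lies ctrl.pinch_z ahead of it (ctrl.pinch_z is the distance from the TCP to the grasp point, in m); z points along the fingers, x is the direction in which the jaws open and shut, and the axes are right-handed (so a half turn about z gives the same grasp; the last joint's range is limited). The gripper opens to 85 mm and grips with 20 to 120 N. Pads are 22 mm wide; open, the fingers measure 114 mm over their backs; the gripper's body (76 mm by 85 mm) begins 54 mm behind the grasp point. The pads swing forward as they close: fully open they stand 13 mm farther back than shut.
Start: joints at [1.126, 0.181, 1.607, -0, 1.354, -0.206], TCP at [0.136, 0.559, 0.304] pointing down, gripper open.
Joint ranges: [-2.99, 2.99], [-0.89, 2.07], [0.3, 2.58], [-1.14, 4.28], [0, 2.63], [-3.12, 3.12]. Speed limits (rad/s): [2.57, 2.57, 3.01, 3.14, 3.14, 3.14].

## Interface

Orientations are given as a unit quaternion [w, x, y, z].
In Python, from bench import ctrl gives the robot as it stands.
- The arm moves only by the tool move_arm, never from a script. Its argument "rows" is text: rows parted by semicolons, each of 7 numbers parted by spaces: the shift along the tool's x, y, z in cm, then the turn, a rotation vector about the tool's x, y, z in degrees, then the opening, from 0 (shut) to 1 (fully open). In form: x y z rx ry rz grip; .... A call has 1 to 20 rows; each row shifts and turns the commanded pose from where the row before left it, along the tool's axes as they then stand; what a row does not reach is not made up. A row lasts 1/10 s, in which the tool goes at most 50 mm and 8.59 degrees, less where a joint would pass 70% of its speed; a pose out of reach is approached as far as the arm can. A call with a gripper value outside its range is refused whole. The fingers move at their own pace and stop on an object; the grip force is fixed at half the most. Time passes only in rows, so rows that do not move let the fingers close. It gives the time, the measured TCP pose, the force and the opening at its end, in the units of the state.
- ctrl.get_obs(): the state, without advancing time (a new reading comes with each control period).
- ctrl.camera(name): name is "scene" or "side" or "wrist"; returns a dict with "color" (480x640x3 uint8, blue, green, red), "fx", "fy", "cx", "cy" (pixels), "k1" (the pictures are not rectified: a ray, as slopes to the right and down, at radius r is drawn at 1 + k1 r^2 times it, then the intrinsics apply), "rvec" (rotation vector, rad) and "tvec" (3), from world to camera coordinates, as OpenCV has them. Camera axes: x right, y down, z forward; pixel columns grow to the right and rows downward; lengths in m; the calibration is good to about 2 mm. A picture is of the moment at which its call begins. There is no depth.
- ctrl.hand_in(): hands the job in, once; it reports no verdict.
Trained networks look in the newest picture that a camera, given by its name, has taken for a name from the list of things; names that differ only in an ending like _2 or _b are one class to them, and where a whole thing is asked for, a point or a joint stands for the part that bears it (a point fixed in the world has none). Each returns a list of dicts, best first, with "confidence" (0 to 1); they miss things now and then, are a little off and sometimes report something else, mostly with a low value. They report only what shows in the picture. A call takes as long as a camera call. They do not tell look-alikes from the thing itself.
- ctrl.look_for(camera, query): "bbox" ([left, top, right, bottom] in pixels, round what is visible of it).
- ctrl.trace(camera, query): "region" (480x640 bool, what is visible of it) and "bbox" ([left, top, right, bottom] in pixels, round what is visible of it).
The state is a dict: "time_s": time; "q": joint angles; "dq": joint speeds; "joint_efforts": joint torques, N m; "eef_pos": TCP position; "eef_rot": TCP orientation; "wrist_force": force on the tool from outside, world axes, zero at the start; "torque": the same for the moment, N m; "opening": opening from 0.0 (shut) to 1.0 (fully open).
Only numpy, scipy, OpenCV 4.12 (cv2) and the standard library are available. Lean on these libraries where they do the work, as an engineer would, in place of code of your own. Each camera call takes 0.05 s, during which the arm holds its last target.

## Working session

There is one attempt and no reset: what is moved stays moved. The work goes in short steps, Python scripts to look and compute and a tool call to move; the robot and the scene stay as the last step left them, time stands still between calls to the robot, and variables do not carry over. Pictures are saved under pics/ and viewed, and the job is handed in when it is done.

Besides the shell and the picture viewer there is one more tool, called after "Request:" in YAML: its name, and indented under it one key for each argument. move_arm: Moves the arm, as the interface text tells. Its arguments: {"type":"object","properties":{"rows":{"type":"string"}},"required":["rows"]}

```bash
ls; mkdir -p pics
cat > h.py <<'E'
from bench import ctrl
import numpy as np, cv2
def cam(n): 
    return ctrl.camera(n)
E
python3 - <<'E'
from h import *
for n in ["scene","side","wrist"]:
    c=cam(n); cv2.imwrite(f"pics/{n}0.png",c["color"])
    R=cv2.Rodrigues(np.array(c["rvec"]))[0]; print(n,c["fx"],c["cx"],c["cy"],c["k1"],(-R.T@np.array(c["tvec"])).round(3),R[2].round(3))
o=ctrl.get_obs(); print(o,ctrl.pinch_z)
E
```

```text
pics
scene 482.17643424448767 314.56220272258986 235.4831837495809 -0.018444209664950407 [0.914 0.582 0.832] [-0.348 -0.566 -0.747]
side 452.6968423211646 311.8137935030634 233.7600572236878 -0.07833681227766968 [ 0.253 -0.445  0.689] [ 0.33   0.513 -0.793]
wrist 424.05177512035596 320.3887684005318 247.54752708813314 0.03335573901688535 [0.071 0.574 0.373] [ 0.253 -0.065 -0.965]
{'time_s': 0.15, 'q': array([ 1.12569933e+00,  1.81388187e-01,  1.60773215e+00,  1.53346824e-05,
        1.35380102e+00, -2.06300487e-01]), 'dq': array([ 0.00165852, -0.00117497, -0.00460812,  0.00049958, -0.00160238,
        0.00137573]), 'joint_efforts': array([ 1.29096272e-03, -4.45261109e+01, -3.51695395e+01, -3.38263244e-04,
        5.80064720e-03, -3.37316317e-05]), 'eef_pos': array([0.13585149, 0.55840569, 0.30320335]), 'eef_rot': array([ 2.88049833e-04,  7.86300240e-01,  6.17844229e-01, -5.98704878e-04]), 'wrist_force': array([-0.12875815, -0.21595692,  0.36378514]), 'torque': array([-0.03598467,  0.00949034, -0.01460608]), 'opening': 0.9970366838502508} 0.0539
```

View pics/scene0.png

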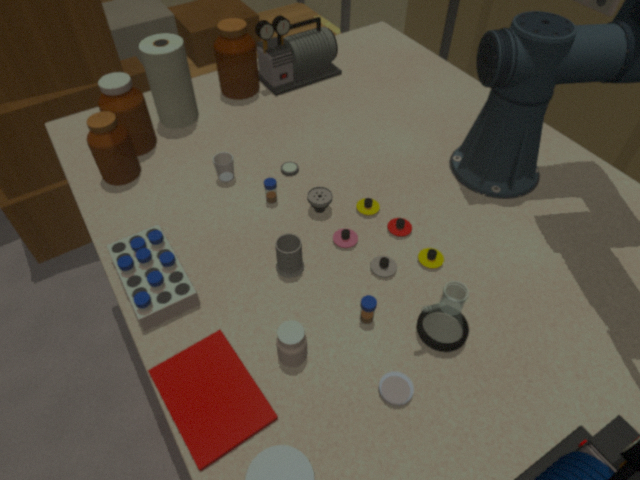

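View pics/side0.png

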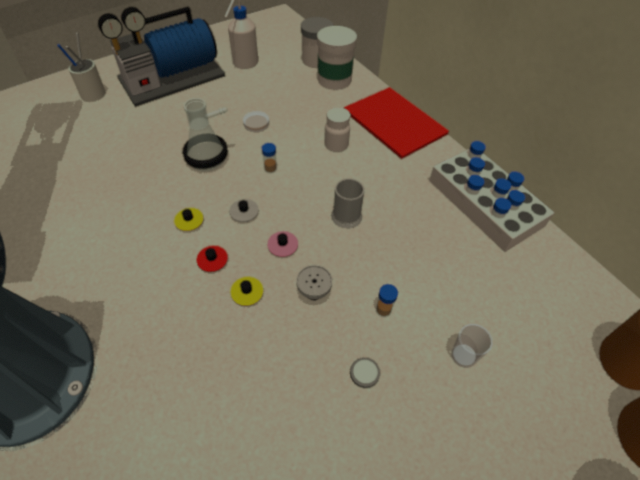

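View pics/wrist0.png

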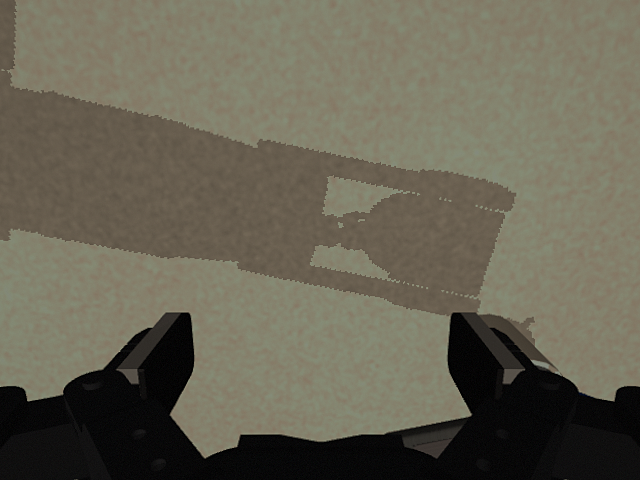

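```bash
cat >> h.py <<'E'
from scipy.optimize import least_squares
# (z, radius) profiles
P=dict(flask=[(0,.049),(.012,.049)],stopper_base=[(0,.0125),(.024,.016),(.024,.024),(.036,.03),(.0485,.03)],
 disc=[(0,.0215),(.002,.0235),(.012,.0235)],funnel=[(0,.0315),(.004,.0315),(.01,.0275),(.08,.0275)],
 cover=[(0,.0195),(.008,.023),(.008,.029),(.012,.029),(.012,.01),(.032,.01)],
 vial_a=[(0,.0155),(.062,.0155)],petri=[(0,.031),(.016,.031)],beaker=[(0,.026),(.065,.026)],jar=[(0,.028),(.085,.028)])
A=np.linspace(0,2*np.pi,73)
def proj(c,X):
    R=cv2.Rodrigues(np.array(c["rvec"]))[0]; p=np.asarray(X)@R.T+np.array(c["tvec"]).ravel()
    s=p[:,:2]/p[:,2:]; s=s*(1+c["k1"]*(s**2).sum(1,keepdims=True))
    return s*[c["fx"],c["fy"]]+[c["cx"],c["cy"]]
def ray(c,uv):
    K=np.array([[c["fx"],0,c["cx"]],[0,c["fy"],c["cy"]],[0,0,1.]])
    s=(np.array(uv,float)-[c["cx"],c["cy"]])/[c["fx"],c["fy"]]; t=s.copy()
    for _ in range(10): t=s/(1+c["k1"]*(t**2).sum())
    R=cv2.Rodrigues(np.array(c["rvec"]))[0]
    return -R.T@np.array(c["tvec"]).ravel(), R.T@np.r_[t,1]
def onz(c,uv,z):
    o,d=ray(c,uv); return (o+d*(z-o[2])/d[2])[:2]
def bb(c,name,x,y,z0=0):
    X=np.concatenate([np.c_[x+r*np.cos(A),y+r*np.sin(A),np.full(73,z+z0)] for z,r in P[name]])
    u=proj(c,X); return np.r_[u.min(0),u.max(0)]
def fit(name,obs,x0,z0=0): # obs list of (cam,bbox)
    f=lambda p: np.concatenate([bb(c,name,*p,z0)-np.array(b) for c,b in obs])
    r=least_squares(f,x0,loss='soft_l1'); return r.x,r.fun
E
python3 - <<'E'
from h import *
C={n:cam(n) for n in ["scene","side"]}
for n in ["flask","stopper_base","disc","funnel","cover","vial_a","petri","beaker","jar"]:
    for k in C:
        for d in ctrl.trace(k,n)[:6]:
            b=np.array(d["bbox"]); ctr=[(b[0]+b[2])/2,(b[1]+b[3])/2]
            x,r=fit(n,[(C[k],b)],onz(C[k],ctr,.02))
            print(n,k,round(d["confidence"],2),b.round(0),x.round(4),r.round(1))
E
```

```text
flask scene 0.63 [416. 281. 466. 355.] [0.4467 0.2937] [-1.1 24.1  1.  -2.6]
flask side 0.61 [181.  98. 229. 176.] [0.4505 0.3015] [ 1.3 41.7 -1.3 -1.4]
stopper_base scene 0.79 [308. 188. 331. 212.] [ 0.472  -0.1122] [-1.3 -1.8  1.3  1.3]
stopper_base scene 0.54 [283. 163. 300. 174.] [ 0.4599 -0.2643] [ -3.2 -11.9   3.5   2.1]
disc scene 0.59 [281. 161. 298. 176.] [ 0.4611 -0.2765] [-0.8  0.3  0.8 -0.3]
disc scene 0.18 [359. 297. 376. 331.] [0.5519 0.1941] [-3.7  6.8  3.2 -3.8]
disc side 0.96 [349. 356. 382. 389.] [ 0.4633 -0.2774] [ 0.8  1.2 -0.8 -1. ]
disc side 0.17 [379. 287. 397. 317.] [ 0.5684 -0.1966] [-5.8  1.5  4.5 -1.4]
funnel scene 0.64 [272. 232. 299. 279.] [ 0.6275 -0.0038] [-1.2  0.8  1.4 -0.8]
funnel side 0.81 [329. 177. 363. 231.] [0.6174 0.0014] [ 0.   1.8 -0.  -1.5]
cover scene 0.84 [418. 248. 449. 272.] [0.3483 0.1568] [ 1.7  1.5 -1.7 -1.1]
cover scene 0.61 [355. 200. 379. 216.] [ 0.3765 -0.0494] [-0.2 -1.6  0.2  1.3]
cover scene 0.58 [371. 256. 397. 278.] [0.4517 0.1154] [-0.4 -0.2  0.4  0.1]
cover scene 0.58 [384. 219. 409. 238.] [0.3581 0.041 ] [-0.5 -0.4  0.5  0
[... 541 characters left out ...]
.6]
vial_a side 0.65 [260. 145. 277. 174.] [0.554  0.1952] [ 0.1 -1.2 -0.1  1.1]
vial_a side 0.64 [375. 287. 399. 321.] [ 0.5535 -0.2079] [-0.3 -0.6  0.3  0.5]
petri scene 0.84 [377. 375. 416. 406.] [0.6    0.3476] [ 1.3 -3.3 -1.3  2.3]
petri side 0.85 [243. 110. 269. 130.] [0.6051 0.3523] [-0.4 -0.7  0.5  0.6]
beaker scene 0.71 [208. 155. 237. 183.] [ 0.6208 -0.3397] [ 2.  -2.5 -2.6  2.3]
beaker side 0.64 [452. 323. 494. 368.] [ 0.6216 -0.3386] [-1.9 -2.   1.5  1.4]
jar scene 0.83 [276. 318. 308. 370.] [0.7203 0.188 ] [ 0.   0.7 -0.  -0.6]
jar scene 0.47 [307. 190. 330. 211.] [ 0.4649 -0.1284] [ -0.7 -19.8   0.7   2.2]
jar side 0.7 [323. 108. 352. 151.] [0.7231 0.1887] [ 0.7 -2.5 -0.6  2. ]
```

Run:
```python
from h import *
a=cv2.imread("pics/scene0.png");b=cv2.imread("pics/side0.png")
def z(i,x,y,w=80,h=60): return cv2.resize(i[y-h//2:y+h//2,x-w//2:x+w//2],(400,300),interpolation=cv2.INTER_CUBIC)
cv2.imwrite("pics/crop1.png",np.vstack([np.hstack([z(a,443,315,120,90),z(b,205,135,120,90)]),np.hstack([z(a,370,250,120,90),z(b,245,230,120,90)])]))
```

```text
(no output)
```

View pics/crop1.png

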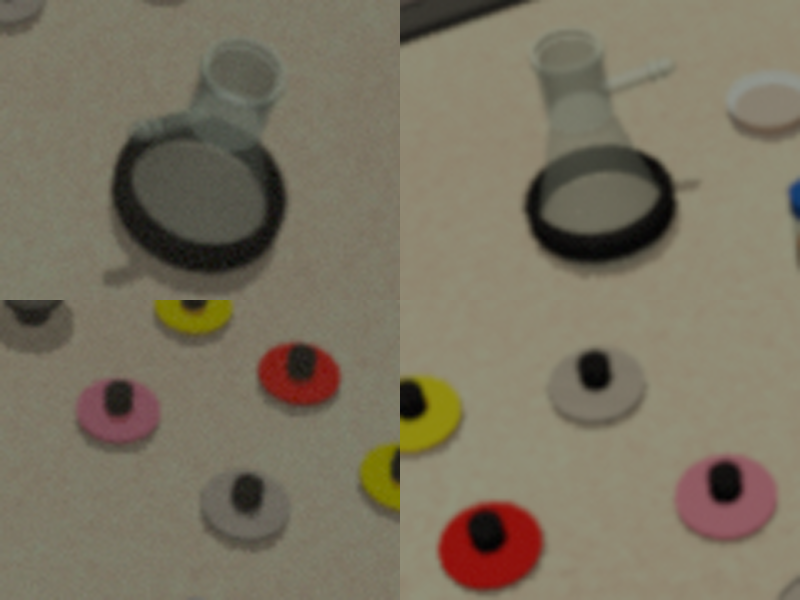

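```bash
cat >> h.py <<'E'
from scipy.spatial.transform import Rotation as Ro
def pose():
    o=ctrl.get_obs(); q=o["eef_rot"]; return o["eef_pos"],Ro.from_quat([q[1],q[2],q[3],q[0]]),o
RD=Ro.from_matrix(np.array([[0,1,0],[1,0,0],[0,0,-1.]]))
def go(x,y,z):
    p,R,o=pose(); d=R.inv().apply(np.array([x,y,z])-p)
    print("pos",p.round(4),"rot err deg (tool)",np.degrees((R.inv()*RD).as_rotvec()).round(2),"open",round(o["opening"],3),"t",o["time_s"].__round__(2),"F",np.round(o["wrist_force"],1))
    print("shift cm if tool aligned:",(np.array([y-p[1],x-p[0],-(z-p[2])])*100).round(2))
E
python3 - <<'E'
from h import *
go(.44,-.115,.30)
C={n:cam(n) for n in ["scene","side"]}
print(onz(C["scene"],(455.6,292.5),.145),onz(C["side"],(194.8,105.6),.145))
E
```

```text
pos [0.136  0.5587 0.3039] rot err deg (tool) [ -0.     0.   -13.68] open 1.004 t 1.15 F [ 0.3 -0.1 -0.7]
shift cm if tool aligned: [-67.37  30.4    0.39]
[0.45668047 0.30236686] [0.45227894 0.29601015]
```

Request:
move_arm:
  rows: "0 0 0 0 0 -6.84 1;0 0 0 0 0 -6.84 1;-3.97 1.79 0 0 0 0 1;-3.97 1.79 0 0 0 0 1;-3.97 1.79 0 0 0 0 1;-3.97 1.79 0 0 0 0 1;-3.97 1.79 0 0 0 0 1;-3.97 1.79 0 0 0 0 1;-3.97 1.79 0 0 0 0 1;-3.97 1.79 0 0 0 0 1;-3.97 1.79 0 0 0 0 1;-3.97 1.79 0 0 0 0 1;-3.97 1.79 0 0 0 0 1;-3.97 1.79 0 0 0 0 1;-3.97 1.79 0 0 0 0 1;-3.97 1.79 0 0 0 0 1;-3.97 1.79 0 0 0 0 1;0 0 0 0 0 0 1"

```text
time_s: 3.05
eef_pos: [0.4061, -0.0411, 0.3044]
eef_rot: [0.001, 0.709, 0.705, -0.0]
wrist_force: [-0.8, 0.1, -0.1]
opening: 1.0
```

Run:
```python
from h import *
go(.472,-.115,.30)
c=cam("wrist"); cv2.imwrite("pics/w1.png",c["color"])
for n in ["stopper_base","disc"]:
  for d in ctrl.trace("wrist",n):
    print(n,d["confidence"],d["bbox"],fit(n,[(c,d["bbox"])],[.47,-.11]))
```

```text
pos [ 0.4061 -0.0411  0.3044] rot err deg (tool) [ 0.08  0.11 -0.31] open 1.0 t 3.05 F [-0.8  0.1 -0.1]
shift cm if tool aligned: [-7.39  6.59  0.44]
stopper_base 0.64 [193.1, 260.2, 271.9, 327.9] (array([ 0.47011079, -0.11536777]), array([ 1.68437584, -2.45162879, -2.00580367,  2.62542304]))
disc 0.86 [33.6, 247.2, 93.6, 299.3] (array([ 0.46261873, -0.27409717]), array([-0.16147239, -0.39048362,  0.17087536,  0.41721485]))
```

View pics/w1.png

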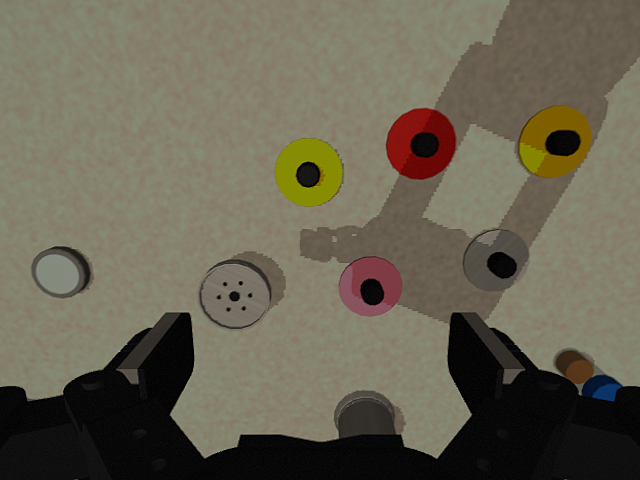

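Request:
move_arm:
  rows: "-2.46 2.15 0 0 0 -0.3 1;-2.46 2.15 0 0 0 0 1;-2.46 2.15 0 0 0 0 1;0 0 3 0 0 0 1;0 0 4 0 0 0 1;0 0 4 0 0 0 1;0 0 4 0 0 0 1;0 0 3 0 0 0 1;0 0 0 0 0 0 1"

```text
time_s: 4.1
eef_pos: [0.4662, -0.1074, 0.1202]
eef_rot: [-0.004, 0.705, 0.71, -0.001]
wrist_force: [-0.3, 0.5, -0.1]
opening: 0.996
```

Run:
```python
from h import *
go(.4705,-.115,.093)
c=cam("wrist"); cv2.imwrite("pics/w2.png",c["color"])
for n in ["stopper_base"]:
  for d in ctrl.trace("wrist",n):
    print(n,d["confidence"],d["bbox"],fit(n,[(c,d["bbox"])],[.47,-.11]))
```

```text
pos [ 0.4662 -0.1074  0.1202] rot err deg (tool) [-0.45 -0.24  0.42] open 0.996 t 4.1 F [-0.3  0.5 -0.1]
shift cm if tool aligned: [-0.76  0.43  2.72]
stopper_base 0.69 [220.5, 249.0, 384.8, 406.1] (array([ 0.47112145, -0.11361268]), array([ 0.1030656 , -1.17756005, -0.10247671,  1.53971325]))
```

View pics/w2.png

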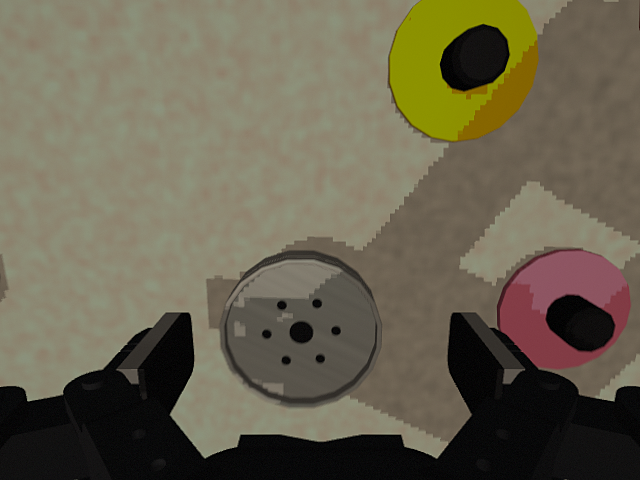

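Request:
move_arm:
  rows: "-0.65 0.45 0 -0.4 -0.2 0.4 1;0 0 1.4 0 0 0 1;0 0 1.3 0 0 0 1;0 0 0 0 0 0 1;0 0 0 0 0 0 0.5;0 0 0 0 0 0 0.5;0 0 0 0 0 0 0.5;0 0 0 0 0 0 0.5;0 0 0 0 0 0 0.5"

```text
time_s: 5.1
eef_pos: [0.4747, -0.1171, 0.0982]
eef_rot: [0.004, 0.708, 0.706, 0.002]
wrist_force: [-0.6, 2.1, 6.8]
opening: 0.675
```

Run:
```python
from h import *
go(.4705,-.115,.093)
c=cam("wrist"); cv2.imwrite("pics/w3.png",c["color"])
```

```text
pos [ 0.4747 -0.1171  0.0982] rot err deg (tool) [ 0.49  0.23 -0.1 ] open 0.675 t 5.1 F [-0.6  2.1  6.8]
shift cm if tool aligned: [ 0.21 -0.42  0.52]
```

View pics/w3.png

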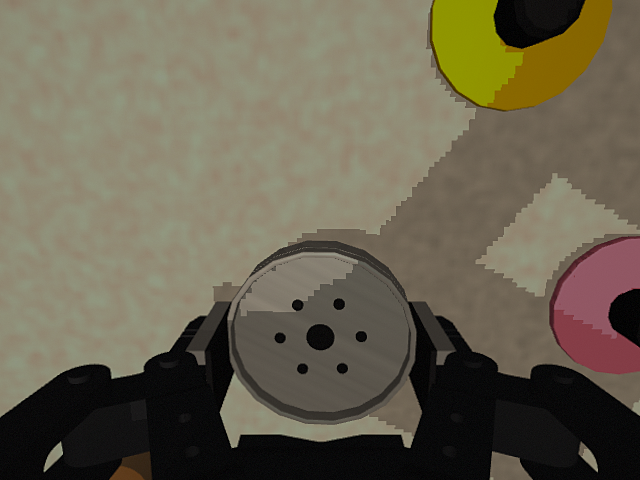

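Request:
move_arm:
  rows: "0 0 0 0 0 0 0.5;0 0 0 0 0 0 0.5;0 0 -1 0 0 0 0.5;0 0 -2 0 0 0 0.5;0 0 -3 0 0 0 0.5;0 0 -4 0 0 0 0.5;0 0 -4 0 0 0 0.5;0 0 -4 0 0 0 0.5;0 0 -3 0 0 0 0.5;0 0 0 0 0 0 0.5;0 0 0 0 0 0 0.5;0 0 0 0 0 0 0.5"

```text
time_s: 6.35
eef_pos: [0.4717, -0.1158, 0.3056]
eef_rot: [0.003, 0.708, 0.706, 0.001]
wrist_force: [-0.6, -0.9, -2.2]
opening: 0.671
```

Run:
```python
from h import *
go(.452,.299,.30)
c=cam("wrist"); cv2.imwrite("pics/w4.png",c["color"])
```

```text
pos [ 0.4717 -0.1158  0.3056] rot err deg (tool) [ 0.27  0.14 -0.1 ] open 0.671 t 6.35 F [-0.6 -0.9 -2.2]
shift cm if tool aligned: [41.48 -1.97  0.56]
```

View pics/w4.png

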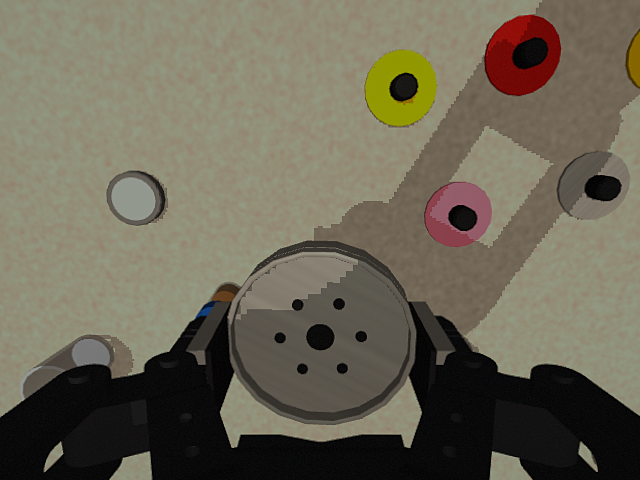

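Request:
move_arm:
  rows: "2 0.4 0 0.2 0 0 0.5;4 0.7 0 0 0 0 0.5;4 0.7 0 0 0 0 0.5;4 0.7 0 0 0 0 0.5;4 0.7 0 0 0 0 0.5;4 0.7 0 0 0 0 0.5;4 0.7 0 0 0 0 0.5;4 0.7 0 0 0 0 0.5;4 0.7 0 0 0 0 0.5;4 0.7 0 0 0 0 0.5;2.5 0.7 0 0 0 0 0.5;1 0 0 0 0 0 0.5;0 0 0 0 0 0 0.5;0 0 0 0 0 0 0.5;0 0 0 0 0 0 0.5"

```text
time_s: 7.9
eef_pos: [0.5472, 0.2973, 0.3054]
eef_rot: [0.002, 0.708, 0.706, -0.0]
wrist_force: [-0.5, 0.4, -1.5]
opening: 0.676
```

Run:
```python
from h import *
go(.452,.299,.30)
c=cam("wrist"); cv2.imwrite("pics/w5.png",c["color"])
for d in ctrl.trace("wrist","flask"): print(d["confidence"],d["bbox"])
p=pose()[0]
print(onz(c,(319,337),p[2]-.0495)-p[:2])
P["head"]=[(.036,.03),(.0485,.03)]
for d in ctrl.trace("wrist","stopper_base"):
    print(d["bbox"],fit("head",[(c,d["bbox"])],p[:2],p[2]-.098), p)
```

```text
pos [0.5472 0.2973 0.3054] rot err deg (tool) [ 0.16  0.24 -0.18] open 0.676 t 7.9 F [-0.5  0.4 -1.5]
shift cm if tool aligned: [ 0.17 -9.52  0.54]
0.83 [258.9, 22.6, 389.8, 190.9]
[-0.00567206 -0.00088295]
```

View pics/w5.png

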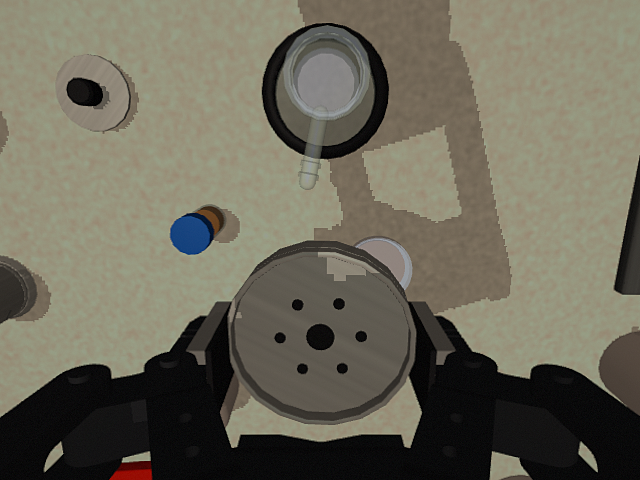

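Run:
```python
from h import *
c=cam("wrist"); g=c["color"]
cv2.imwrite("pics/w5c.png",cv2.resize(g[10:170,240:410],None,fx=3.5,fy=3.5,interpolation=cv2.INTER_CUBIC))
P["rim"]=[(.145,.0225)]
print(fit("rim",[(c,[284,25,371.5,119])],[.45,.3]))
print(fit("flask",[(c,[262,22.5,388.5,158.5])],[.45,.3]))
p=pose()[0]
P["top"]=[(.0485,.03)]
f=lambda q: bb(c,"top",p[0]+q[0],p[1]+q[1],p[2]-q[2])-[228,250,412,424]
r=least_squares(f,[0,0,.098]);print(r.x,r.fun)
```

```text
(array([0.45325205, 0.30076707]), array([-0.85707262, -1.05804466,  0.85017188,  1.73193922]))
(array([0.45073359, 0.30026779]), array([ 2.35613533,  1.14036063, -2.27586627, -4.15048226]))
[-0.00141403 -0.00064793  0.10231255] [-1.62834252  1.70188041  1.62411021 -1.89110307]
```

View pics/w5c.png

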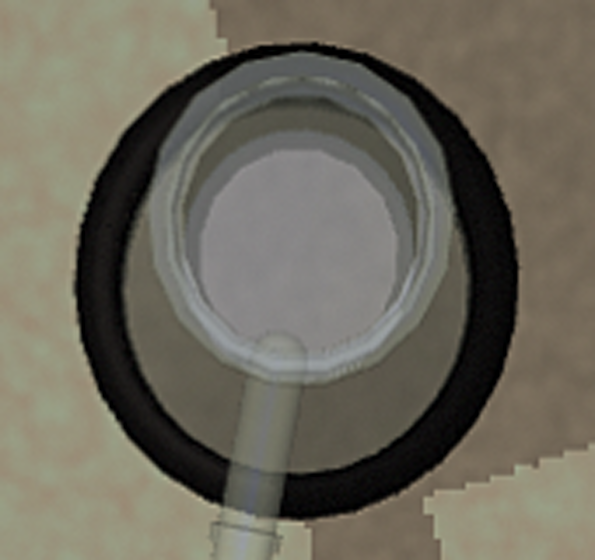

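Request:
move_arm:
  rows: "0.1 -2 0 0.2 0.2 -0.2 0.5;0.1 -3 0 0 0 0 0.5;0.1 -3 0 0 0 0 0.5;0 -1.32 0 0 0 0 0.5;0 0 2 0 0 0 0.5;0 0 2 0 0 0 0.5;0 0 1.2 0 0 0 0.5;0 0 0 0 0 0 0.5;0 0 0 0 0 0 0.5;0 0 0 0 0 0 0.5"

```text
time_s: 9.1
eef_pos: [0.4548, 0.3017, 0.2548]
eef_rot: [0.0, 0.707, 0.708, 0.001]
wrist_force: [-0.3, -0.4, -1.0]
opening: 0.676
```

Run:
```python
from h import *
go(.454,.3005,.221)
a=cam("scene")["color"];b=cam("side")["color"]
def z(i,x,y,w=100,h=75): return cv2.resize(i[y-h//2:y+h//2,x-w//2:x+w//2],(400,300),interpolation=cv2.INTER_CUBIC)
cv2.imwrite("pics/c6.png",np.hstack([z(a,450,280),z(b,198,110)]))
```

```text
pos [0.4548 0.3017 0.2548] rot err deg (tool) [ 0.1  -0.04  0.09] open 0.676 t 9.1 F [-0.3 -0.4 -1. ]
shift cm if tool aligned: [-0.12 -0.08  3.38]
```

View pics/c6.png

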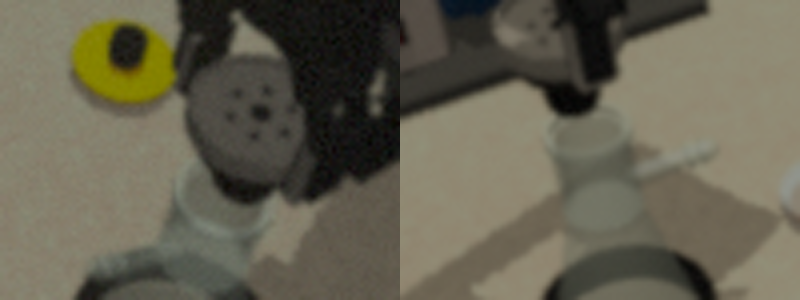

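Run:
```python
from h import *
for n in ["scene","side"]:
    c=cam(n)
    for nm,x,y,z,r in [("rim",.452,.300,.145,.0225),("stopbottom",.453,.301,.1545,.0125),("headtop",.453,.301,.203,.03)]:
        u=proj(c,np.c_[x+r*np.cos(A),y+r*np.sin(A),np.full(73,z)])
        cv2.polylines(c["color"],[np.round(u*16).astype(np.int32)],True,dict(rim=(0,0,255),stopbottom=(0,255,0),headtop=(255,255,0))[nm],1,cv2.LINE_AA,4)
    x,y=dict(scene=(450,280),side=(198,100))[n]
    i=cv2.resize(c["color"][y-38:y+37,x-50:x+50],(400,300),interpolation=cv2.INTER_CUBIC)
    o=i if n=="scene" else np.hstack([o,i])
cv2.imwrite("pics/c7.png",o)
```

```text
(no output)
```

View pics/c7.png

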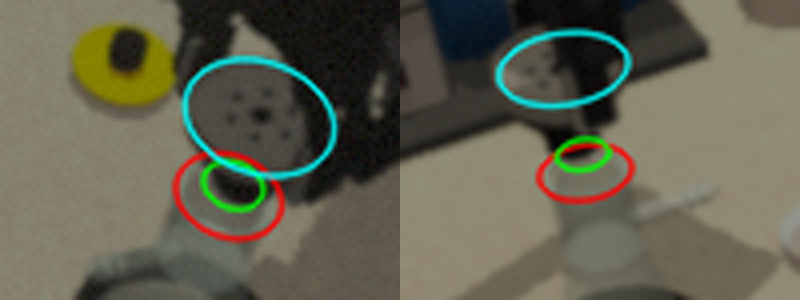

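Run:
```python
from h import *
for n in ["scene","side"]:
    c=cam(n)
    x,y=dict(scene=(447,290),side=(194,100))[n]
    i=cv2.resize(c["color"][y-25:y+25,x-25:x+25],(400,400),interpolation=cv2.INTER_LANCZOS4)
    i=cv2.convertScaleAbs(i,alpha=2.0,beta=-60)
    o=i if n=="scene" else np.hstack([o,i])
cv2.imwrite("pics/c8.png",o)
```

```text
(no output)
```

View pics/c8.png

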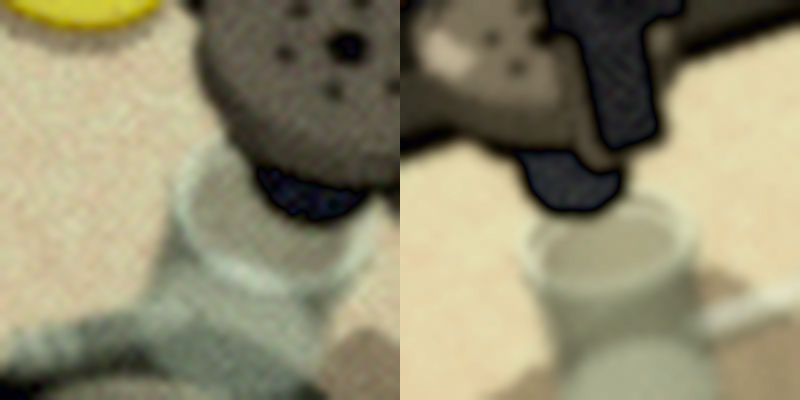

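Run:
```python
from h import *
S=cam("scene");D=cam("side")
def f(q,r,o):
    out=[]
    for c,(u0,v1) in zip((S,D),o):
        u=proj(c,np.c_[q[0]+r*np.cos(A),q[1]+r*np.sin(A),np.full(73,q[2])])
        out+=[(u[:,0].min()+u[:,0].max())/2-u0,u[:,1].max()-v1]
    return np.array(out)
for r,o in [(.0125,[(461.1,292.5),(190.6,101.5)]),(.0225,[(456.5,301.2),(195.0,111.2)])]:
    s=least_squares(f,[.45,.3,.15],args=(r,o));print(s.x,s.fun)
```

```text
[0.44987587 0.30403586 0.1597836 ] [ 0.0344116  -0.00949935  0.03957547  0.00891873]
[0.4535514  0.29987493 0.14585604] [-0.3966392   0.10316277 -0.45451137 -0.09634977]
```

Request:
move_arm:
  rows: "-0.3 0.25 0 0 0 0 0.5;0 0 0.6 0 0 0 0.5;0 0 0.6 0 0 0 0.5;0 0 0.6 0 0 0 0.5;0 0 0 0 0 0 0.5;0 0 0 0 0 0 0.5;0 0 0 0 0 0 0.5"

```text
time_s: 10.2
eef_pos: [0.4567, 0.2986, 0.2358]
eef_rot: [0.0, 0.706, 0.708, 0.0]
wrist_force: [1.0, -0.6, -1.6]
opening: 0.672
```

Run:
```python
from h import *
go(.454,.3005,.221)
for n in ["scene","side"]:
    c=cam(n)
    x,y=dict(scene=(447,290),side=(194,100))[n]
    i=cv2.resize(c["color"][y-25:y+25,x-25:x+25],(400,400),interpolation=cv2.INTER_LANCZOS4)
    i=cv2.convertScaleAbs(i,alpha=2.0,beta=-60)
    o=i if n=="scene" else np.hstack([o,i])
cv2.imwrite("pics/c9.png",o)
```

```text
pos [0.4567 0.2986 0.2358] rot err deg (tool) [ 0.01 -0.01  0.1 ] open 0.672 t 10.2 F [ 1.  -0.6 -1.6]
shift cm if tool aligned: [ 0.19 -0.27  1.48]
```

View pics/c9.png

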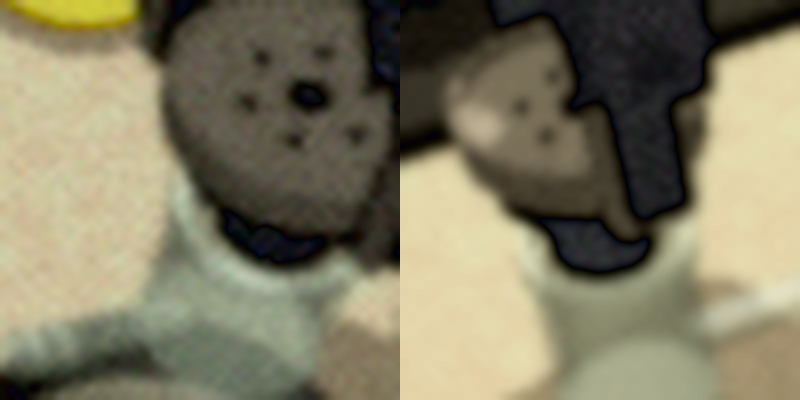

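Request:
move_arm:
  rows: "0 0.05 0.5 0 0 0 0.5;0 0 0.4 0 0 0 0.5;0 0 0.2 0 0 0 0.5;0 0 0 0 0 0 0.5;0 0 0 0 0 0 0.5"

```text
time_s: 10.8
eef_pos: [0.457, 0.2986, 0.2245]
eef_rot: [-0.0, 0.706, 0.708, -0.0]
wrist_force: [0.4, 0.5, -1.1]
opening: 0.674
```

```bash
cat > look.py <<'E'
from h import *
import sys
go(.454,.3005,.221)
h=int(sys.argv[2]) if len(sys.argv)>2 else 25
for n in ["scene","side"]:
    c=cam(n)
    x,y=dict(scene=(447,290),side=(194,100))[n]
    y-=int(sys.argv[3]) if len(sys.argv)>3 else 0
    i=cv2.resize(c["color"][max(0,y-h):max(0,y-h)+2*h,x-h:x+h],(400,400),interpolation=cv2.INTER_LANCZOS4)
    i=cv2.convertScaleAbs(i,alpha=2.0,beta=-60)
    o=i if n=="scene" else np.hstack([o,i])
cv2.imwrite(f"pics/{sys.argv[1]}.png",o)
E
python3 look.py c10
```

```text
pos [0.457  0.2986 0.2245] rot err deg (tool) [-0.01  0.    0.1 ] open 0.674 t 10.8 F [ 0.4  0.5 -1.1]
shift cm if tool aligned: [ 0.19 -0.3   0.35]
```

View pics/c10.png

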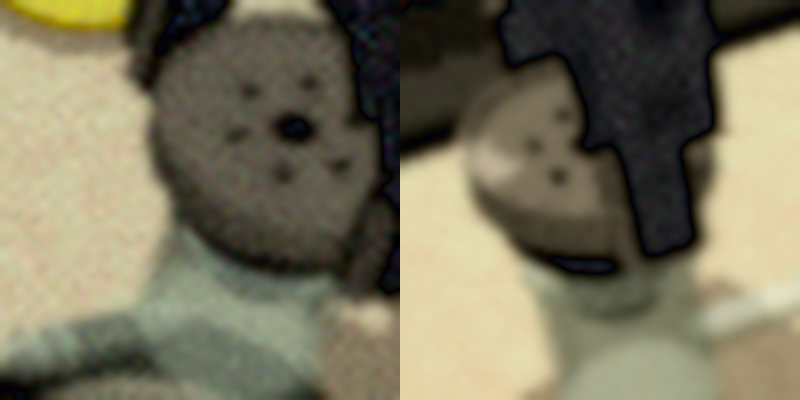

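Request:
move_arm:
  rows: "0 0 0.2 0 0 0 0.5;0 0 0.2 0 0 0 0.5;0 0 0 0 0 0 0.5;0 0 0 0 0 0 0.5"

```text
time_s: 11.3
eef_pos: [0.457, 0.2985, 0.2205]
eef_rot: [-0.0, 0.707, 0.708, -0.0]
wrist_force: [-0.1, 0.1, -0.7]
opening: 0.679
```

Request:
move_arm:
  rows: "0 0 0.2 0 0 0 0.5;0 0 0.1 0 0 0 0.5;0 0 0 0 0 0 0.5;0 0 0 0 0 0 0.5"

```text
time_s: 11.7
eef_pos: [0.4574, 0.2987, 0.2199]
eef_rot: [0.0, 0.706, 0.708, 0.0]
wrist_force: [-6.1, -1.8, 13.2]
opening: 0.676
```

Request:
move_arm:
  rows: "0 0 0.15 0 0 0 0.5;0 0 0 0 0 0 0.5;0 0 0 0 0 0 0.5"

```text
time_s: 12.0
eef_pos: [0.4575, 0.2988, 0.2198]
eef_rot: [0.001, 0.706, 0.708, 0.001]
wrist_force: [-9.2, -3.4, 23.4]
opening: 0.679
```

```bash
python3 look.py c11
```

```text
pos [0.4575 0.2988 0.2198] rot err deg (tool) [0.1  0.   0.12] open 0.679 t 12.0 F [-9.2 -3.4 23.4]
shift cm if tool aligned: [ 0.17 -0.35 -0.12]
```

View pics/c11.png

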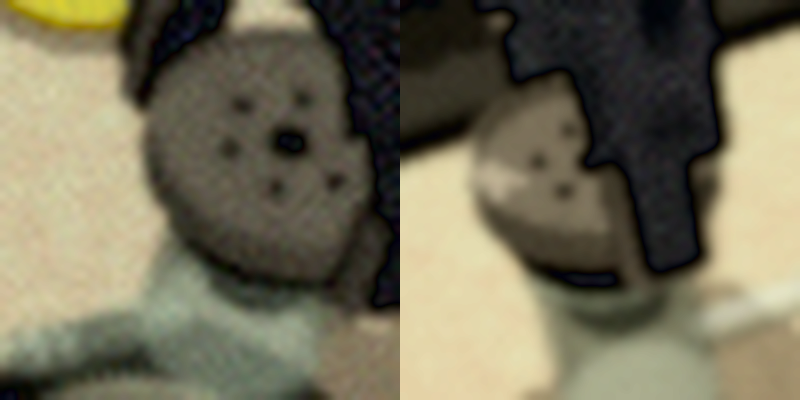

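Request:
move_arm:
  rows: "0 -0.1 -0.35 0 0 0 0.5;0 0 0 0 0 0 0.7;0 0 0 0 0 0 0.8;0 0 0 0 0 0 0.95;0 0 0 0 0 0 1;0 0 -2 0 0 0 1;0 0 -4 0 0 0 1;0 0 -4 0 0 0 1;0 2.5 -1 0 0 0 1;0 2.5 0 0 0 0 1;0 0 0 0 0 0 1;0 0 0 0 0 0 1"

```text
time_s: 13.3
eef_pos: [0.5058, 0.2984, 0.3288]
eef_rot: [-0.0, 0.707, 0.708, -0.001]
wrist_force: [-0.4, 1.0, -0.2]
opening: 0.995
```

```bash
python3 look.py c12
python3 - <<'E'
from h import *
c=cam("wrist"); cv2.imwrite("pics/w12.png",c["color"])
P["top"]=[(.169,.03)]
P["headf"]=[(.157,.03),(.1695,.03)]
for k in ["wrist","scene","side"]:
  c=cam(k)
  for d in ctrl.trace(k,"stopper_base"):
    print(k,d["confidence"],d["bbox"],fit("headf",[(c,d["bbox"])],[.45,.3]))
E
```

```text
pos [0.5058 0.2984 0.3288] rot err deg (tool) [-0.1   0.02  0.07] open 0.995 t 13.3 F [-0.4  1.  -0.2]
shift cm if tool aligned: [ 0.21 -5.18 10.78]
wrist 0.62 [270.5, 100.1, 379.2, 211.5] (array([0.45204414, 0.30059812]), array([-2.27611597, -1.1862256 ,  2.24511351,  3.37091279]))
scene 0.74 [444.3, 271.3, 479.5, 304.7] (array([0.45323772, 0.30785593]), array([-1.28933112,  0.02057243,  1.22924162, -0.06613993]))
side 0.98 [174.3, 83.7, 206.5, 111.9] (array([0.4478972 , 0.29809915]), array([-0.145954  ,  2.47076631,  0.14900638, -1.65133463]))
```

View pics/c12.png

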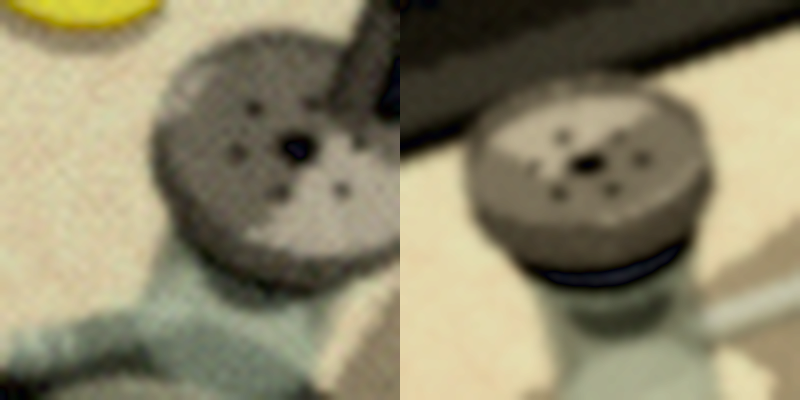

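View pics/w12.png

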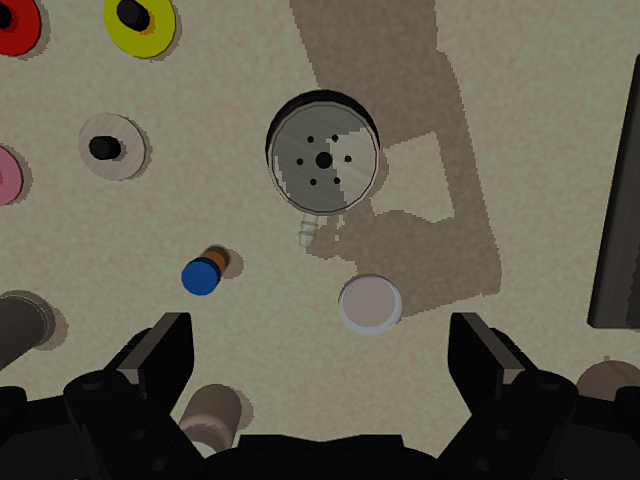

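```bash
cat > ov.py <<'E'
from h import *
import sys
def ov(fn,circs,ctr,h=30,cams=("scene","side")):
    o=[]
    for n in cams:
        c=cam(n); s=400/(2*h); u0=proj(c,np.array([ctr]))[0]; x,y=np.round(u0).astype(int); x=min(max(x,h),640-h);y=min(max(y,h),480-h)
        i=cv2.resize(c["color"][y-h:y+h,x-h:x+h],(400,400),interpolation=cv2.INTER_CUBIC)
        i=cv2.convertScaleAbs(i,alpha=1.8,beta=-40); j=i.copy()
        for cx,cy,z,r in circs:
            u=(proj(c,np.c_[cx+r*np.cos(A),cy+r*np.sin(A),np.full(73,z)])-[x-h-.5,y-h-.5])*s
            cv2.polylines(j,[np.round(u*16).astype(np.int32)],True,(0,0,255),1,cv2.LINE_AA,4)
        o.append(j)
    cv2.imwrite(fn,np.hstack(o))
E
python3 - <<'E'
from ov import *
ov("pics/o13.png",[(.4525,.300,.1695,.03),(.4525,.3,.157,.03),(.4525,.3,.145,.0225),(.4525,.3,.145,.024)],(.4525,.3,.15),24)
E
```

```text
(no output)
```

View pics/o13.png

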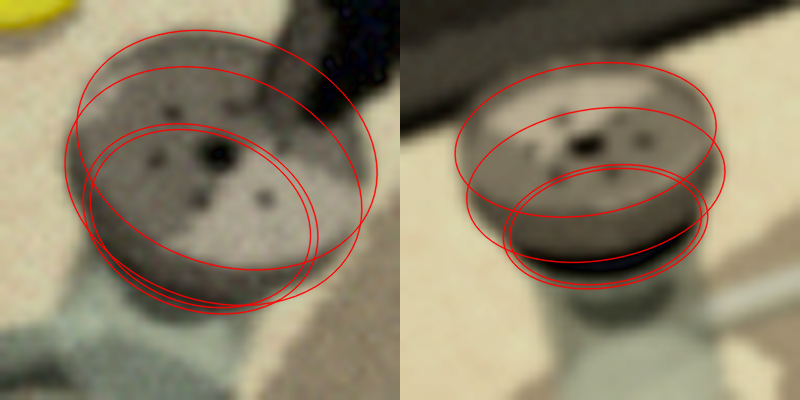

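Request:
move_arm:
  rows: "-2 -0.3 0 0 0 0 1;-4 -0.3 0.4 0 0 0 1;-4 -0.3 0.4 0 0 0 1;-4 -0.3 0.4 0 0 0 1;-4 -0.3 0.4 0 0 0 1;-4 -0.3 0.4 0 0 0 1;-4 -0.3 0.4 0 0 0 1;-4 -0.3 0.4 0 0 0 1;-4 -0.3 0.4 0 0 0 1;-4 -0.3 0.4 0 0 0 1;-4 -0.3 0.4 0 0 0 1;-4 -0.3 0.4 0 0 0 1;-4 -0.3 0.4 0 0 0 1;-4 -0.3 0.4 0 0 0 1;-3.4 -0.2 0.4 0 0 0 1;-2 0 2 0 0 0 1;0 0 2 0 0 0 1;0 0 0 0 0 0 1;0 0 0 0 0 0 1"

```text
time_s: 15.75
eef_pos: [0.463, -0.2951, 0.2337]
eef_rot: [-0.001, 0.706, 0.708, 0.0]
wrist_force: [0.1, 0.3, 0.1]
opening: 1.003
```

Run:
```python
from h import *
go(.4625,-.276,.20)
c=cam("wrist"); cv2.imwrite("pics/w14.png",c["color"])
for d in ctrl.trace("wrist","disc"):
    print(d["confidence"],d["bbox"],fit("disc",[(c,d["bbox"])],[.46,-.276]))
```

```text
pos [ 0.463  -0.2951  0.2337] rot err deg (tool) [-0.04 -0.05  0.1 ] open 1.003 t 15.75 F [0.1 0.3 0.1]
shift cm if tool aligned: [ 1.91 -0.05  3.37]
0.75 [313.6, 190.7, 382.2, 261.2] (array([ 0.46066405, -0.27603881]), array([ 0.87824099,  1.34874433, -0.87311008, -1.81438438]))
```

View pics/w14.png

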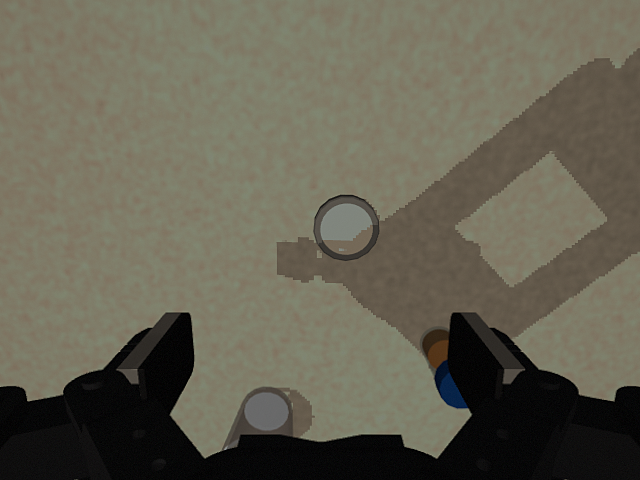

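Run:
```python
from h import *
c=cam("side")
for y in (.266,.262):
  for z in (.145,.15,.155,.16): print(y,z,proj(c,np.array([[.4575,y,z],[.4685,y,z],[.4465,y,z]])).round(1).tolist())
```

```text
0.266 0.145 [[203.3, 112.7], [208.6, 110.9], [198.1, 114.7]]
0.266 0.15 [[202.9, 110.6], [208.2, 108.7], [197.6, 112.5]]
0.266 0.155 [[202.4, 108.5], [207.7, 106.6], [197.1, 110.4]]
0.266 0.16 [[202.0, 106.3], [207.3, 104.5], [196.6, 108.3]]
0.262 0.145 [[204.2, 113.8], [209.4, 111.9], [198.9, 115.8]]
0.262 0.15 [[203.7, 111.7], [209.0, 109.8], [198.4, 113.6]]
0.262 0.155 [[203.3, 109.6], [208.6, 107.7], [197.9, 111.5]]
0.262 0.16 [[202.8, 107.4], [208.1, 105.5], [197.4, 109.4]]
```

Request:
move_arm:
  rows: "1 -0.1 0 0 0 0 1;0.91 -0.1 0 0 0 0 1;0 0 3 0 0 0 1;0 0 4 0 0 0 1;0 0 4 0 0 0 1;0 0 2.3 0 0 0 1;0 0 0 0 0 0 1;0 0 0 0 0 0 1;0 0 0 0 0 0 1"

```text
time_s: 16.8
eef_pos: [0.4621, -0.2769, 0.1027]
eef_rot: [0.002, 0.706, 0.708, 0.0]
wrist_force: [-0.8, 0.3, -0.3]
opening: 1.002
```

Run:
```python
from h import *
go(.4605,-.276,.08)
c=cam("wrist"); cv2.imwrite("pics/w15.png",c["color"])
for d in ctrl.trace("wrist","disc"):
    print(d["confidence"],d["bbox"],fit("disc",[(c,d["bbox"])],[.46,-.276]))
from ov import *
ov("pics/o15.png",[],(.46,-.276,.03),36)
```

```text
pos [ 0.4621 -0.2769  0.1027] rot err deg (tool) [0.14 0.13 0.12] open 1.002 t 16.8 F [-0.8  0.3 -0.3]
shift cm if tool aligned: [ 0.09 -0.16  2.27]
0.66 [267.2, 239.5, 378.1, 349.1] (array([ 0.46161916, -0.27641968]), array([-2.48599174, -1.38814879,  2.42388136,  3.34172232]))
```

View pics/w15.png

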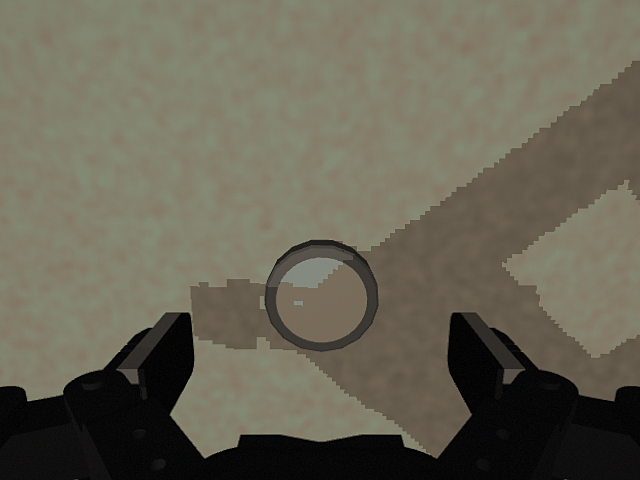

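View pics/o15.png

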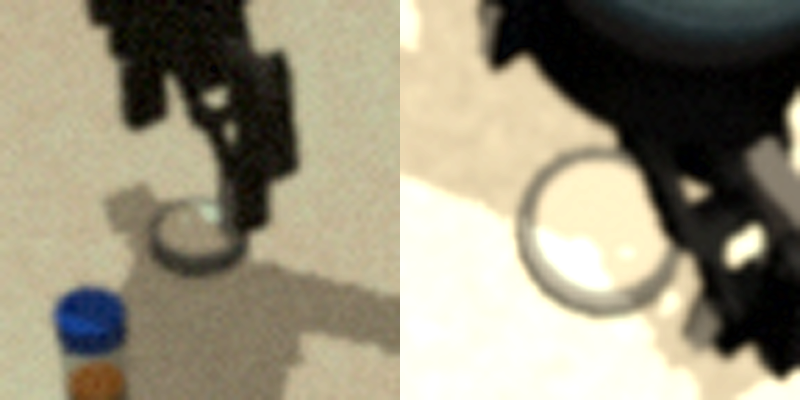

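Request:
move_arm:
  rows: "0.05 -0.05 1.3 0.1 0.1 0.1 1;0 0 1.32 0 0 0 1;0 0 0 0 0 0 1;0 0 0 0 0 0 0.35;0 0 0 0 0 0 0.35;0 0 0 0 0 0 0.35;0 0 0 0 0 0 0.35;0 0 0 0 0 0 0.35;0 0 0 0 0 0 0.35"

```text
time_s: 17.9
eef_pos: [0.4609, -0.2762, 0.0753]
eef_rot: [-0.001, 0.707, 0.707, 0.0]
wrist_force: [-1.4, 0.9, 6.2]
opening: 0.512
```

Run:
```python
from h import *
go(.4605,-.276,.08)
c=cam("wrist"); cv2.imwrite("pics/w16.png",c["color"])
from ov import *
ov("pics/o16.png",[],(.46,-.276,.03),36)
```

```text
pos [ 0.4609 -0.2762  0.0753] rot err deg (tool) [-0.04 -0.05  0.  ] open 0.512 t 17.9 F [-1.4  0.9  6.2]
shift cm if tool aligned: [ 0.02 -0.04 -0.47]
```

View pics/w16.png

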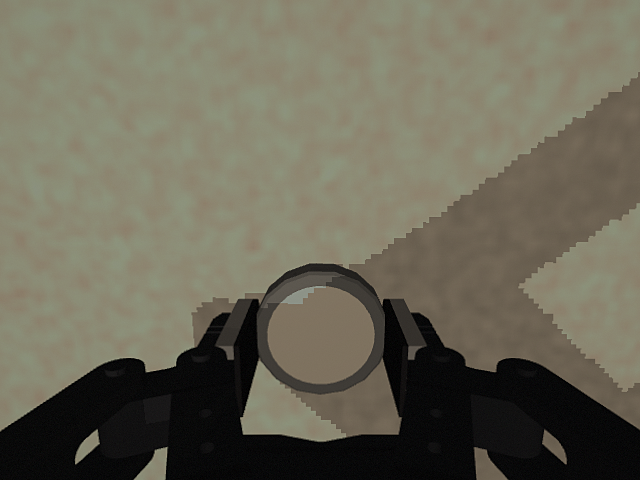

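View pics/o16.png

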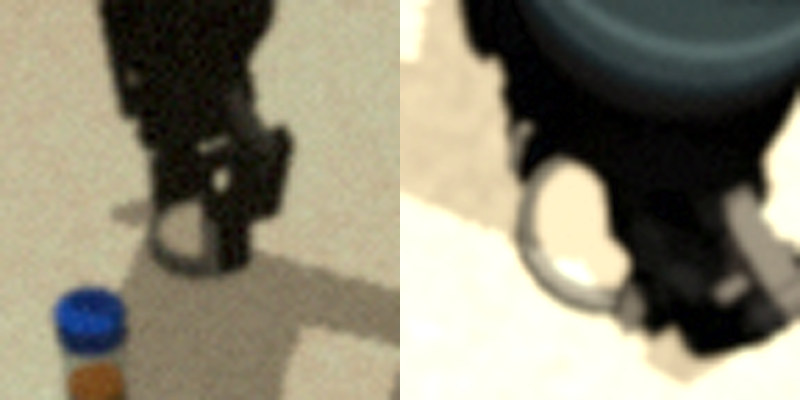

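Request:
move_arm:
  rows: "0 0 -1 0 0 0 0.35;0 0 -3 0 0 0 0.35;0 0 -4 0 0 0 0.35;0 0 -4 0 0 0 0.35;2 0 -4 0 0 0 0.35;4 0 -3 0 0 0 0.35;4 0 -2 0 0 0 0.35;4 0 -1 0 0 0 0.35;4 0 0 0 0 0 0.35;4 0 0 0 0 0 0.35;4 0 0 0 0 0 0.35;4 0 0 0 0 0 0.35;4 0 0 0 0 0 0.35;4 0 0 0 0 0 0.35;4 0 0 0 0 0 0.35;4 0 0 0 0 0 0.35;4 -0.3 0 0 0 0 0.35;3.5 -0.3 0 0 0 0 0.35;0 0 0 0 0 0 0.35;0 0 0 0 0 0 0.35"

```text
time_s: 20.05
eef_pos: [0.4544, 0.2594, 0.2956]
eef_rot: [-0.001, 0.706, 0.708, -0.0]
wrist_force: [-0.1, -0.2, -1.1]
opening: 0.514
```

Run:
```python
from h import *
go(.4545,.2987,.265)
c=cam("wrist"); cv2.imwrite("pics/w17.png",c["color"])
```

```text
pos [0.4544 0.2594 0.2956] rot err deg (tool) [-0.1  -0.08  0.12] open 0.514 t 20.05 F [-0.1 -0.2 -1.1]
shift cm if tool aligned: [3.93 0.01 3.06]
```

View pics/w17.png

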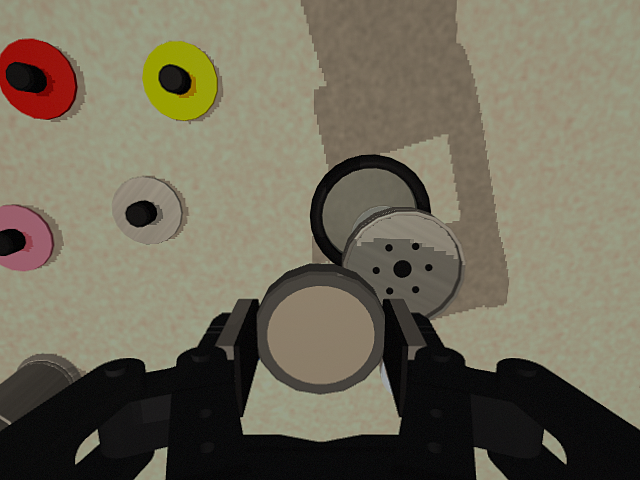

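Request:
move_arm:
  rows: "2 0 0 0 0 0 0.35;1.93 0 0 0 0 0 0.35;0 0 1.5 0 0 0 0.35;0 0 1.5 0 0 0 0.35;0 0 0 0 0 0 0.35;0 0 0 0 0 0 0.35;0 0 0 0 0 0 0.35"

```text
time_s: 20.8
eef_pos: [0.4552, 0.2976, 0.2657]
eef_rot: [-0.001, 0.707, 0.707, 0.0]
wrist_force: [-0.0, 0.7, -0.4]
opening: 0.512
```

Run:
```python
from ov import *
go(.4545,.2987,.2403)
c=cam("wrist"); cv2.imwrite("pics/w18.png",c["color"])
ov("pics/o18.png",[],(.4545,.2987,.18),24)
```

```text
pos [0.4552 0.2976 0.2657] rot err deg (tool) [-0.09 -0.1  -0.05] open 0.512 t 20.8 F [-0.   0.7 -0.4]
shift cm if tool aligned: [ 0.11 -0.07  2.54]
```

View pics/w18.png

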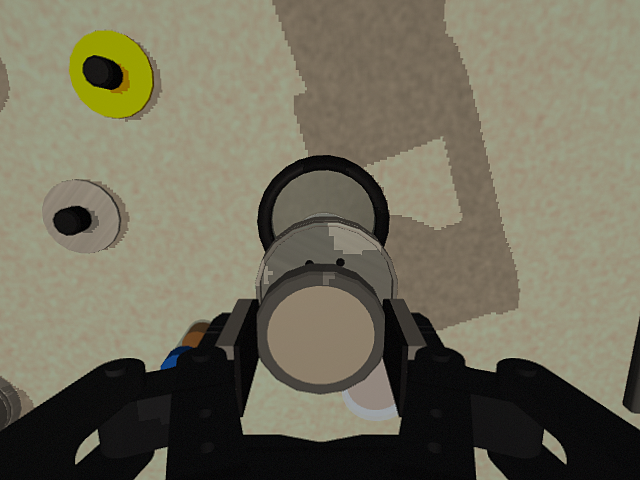

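View pics/o18.png

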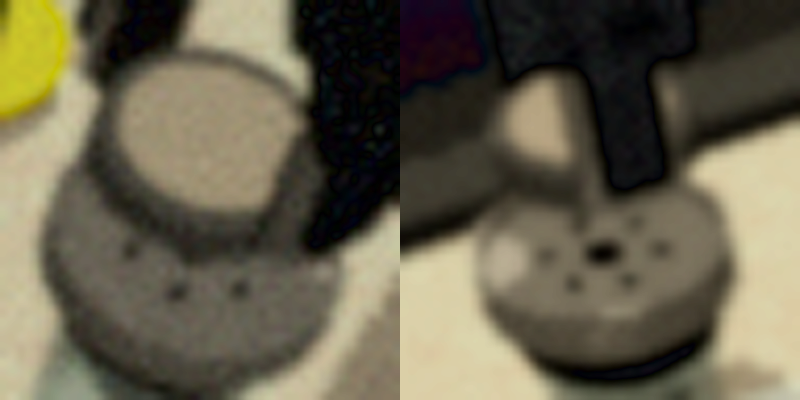

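Run:
```python
from ov import *
ov("pics/o19.png",[(.454,.2997,.1695,.03),(.454,.2997,.1695,.028),(.4552,.2976,.2025,.0235),(.4552,.2976,.1925,.0235)],(.4545,.2987,.18),24)
c=cam("wrist")
for p in ([.4552,.2976,.2025],[.454,.2997,.165],[.4552,.2976,.165]): print(proj(c,np.array([p])))
i=c["color"].copy()
for x,y,z,r in [(.454,.2997,.1695,.03),(.454,.2997,.1695,.028),(.4552,.2976,.2025,.0235)]:
    u=proj(c,np.c_[x+r*np.cos(A),y+r*np.sin(A),np.full(73,z)]); cv2.polylines(i,[np.round(u).astype(np.int32)],True,(0,0,255),1)
cv2.imwrite("pics/w19.png",i[180:430,200:450])
```

```text
[[318.77147175 332.917451  ]]
[[323.95743473 290.574298  ]]
[[319.07047882 293.19892997]]
```

View pics/o19.png

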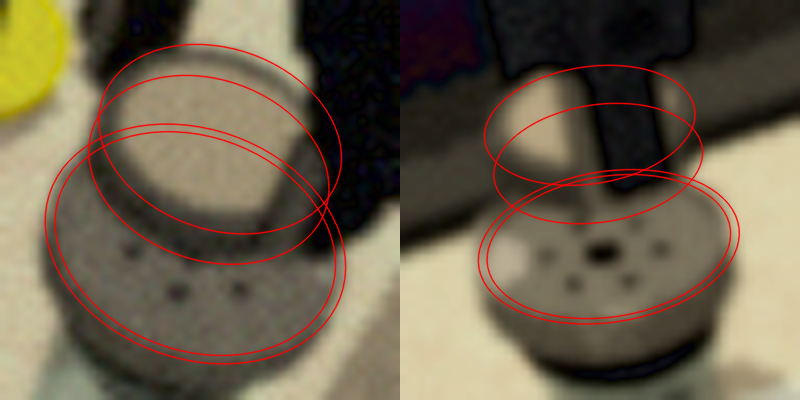

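View pics/w19.png

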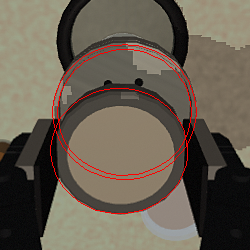

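Request:
move_arm:
  rows: "0.22 -0.28 0 0 0 0 0.35;0 0 0.8 0 0 0 0.35;0 0 0.7 0 0 0 0.35;0 0 0.4 0 0 0 0.35;0 0 0 0 0 0 0.35;0 0 0 0 0 0 0.35"

```text
time_s: 21.7
eef_pos: [0.452, 0.3003, 0.2462]
eef_rot: [-0.001, 0.707, 0.707, -0.0]
wrist_force: [0.6, -0.9, -0.6]
opening: 0.511
```

Run:
```python
from ov import *
go(.4545,.2987,.2403)
c=cam("wrist"); cv2.imwrite("pics/w20.png",cv2.resize(c["color"][200:420,180:460],None,fx=2,fy=2))
ov("pics/o20.png",[],(.4545,.2987,.18),24)
```

```text
pos [0.452  0.3003 0.2462] rot err deg (tool) [-0.12 -0.09 -0.  ] open 0.511 t 21.7 F [ 0.6 -0.9 -0.6]
shift cm if tool aligned: [-0.16  0.25  0.59]
```

View pics/w20.png

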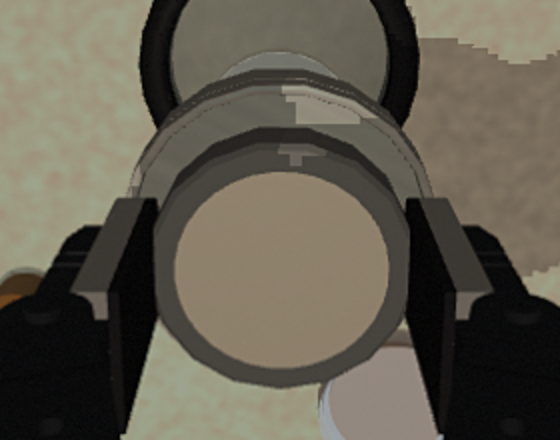

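View pics/o20.png

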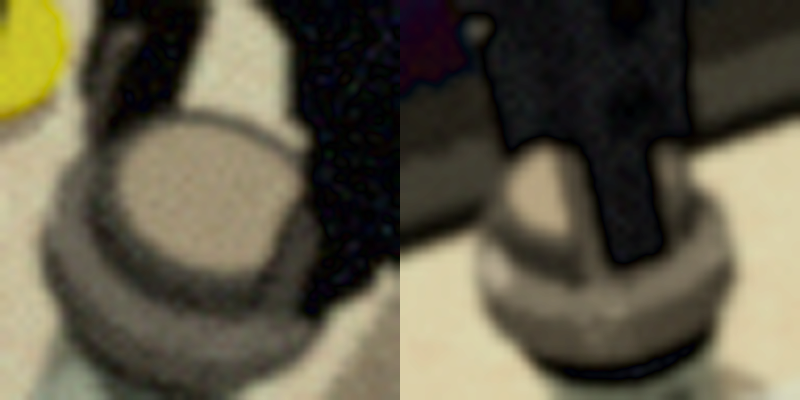

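Request:
move_arm:
  rows: "0 0 0.3 0 0 0 0.35;0 0 0.2 0 0 0 0.35;0 0 0 0 0 0 0.35;0 0 0 0 0 0 0.35"

```text
time_s: 22.25
eef_pos: [0.4519, 0.3004, 0.2414]
eef_rot: [-0.001, 0.707, 0.707, -0.0]
wrist_force: [-0.3, -0.4, 0.2]
opening: 0.507
```

Request:
move_arm:
  rows: "0 0 0.15 0 0 0 0.35;0 0 0 0 0 0 0.35;0 0 0 0 0 0 0.35"

```text
time_s: 22.55
eef_pos: [0.4522, 0.3005, 0.2403]
eef_rot: [-0.001, 0.707, 0.707, 0.0]
wrist_force: [-0.4, -0.1, 3.5]
opening: 0.515
```

Request:
move_arm:
  rows: "0 0 -0.05 0 0 0 0.55;0 0 0 0 0 0 0.65;0 0 0 0 0 0 0.8;0 0 -0.5 0 0 0 1;0 0 -2 0 0 0 1;0 0 -3 0 0 0 1;0 0 -3 0 0 0 1;0 1 0 0 0 0 1;0 0 0 0 0 0 1;0 0 0 0 0 0 1"

```text
time_s: 23.55
eef_pos: [0.4617, 0.3, 0.3242]
eef_rot: [-0.002, 0.707, 0.707, -0.001]
wrist_force: [-0.6, 0.5, -0.4]
opening: 0.998
```

Run:
```python
from ov import *
go(.622,0,.3)
c=cam("wrist"); cv2.imwrite("pics/w21.png",c["color"])
ov("pics/o21.png",[],(.4545,.2987,.18),24)
P["ft"]=[(0,.0275),(.08,.0275)]
for k in ["scene","side","wrist"]:
  c=cam(k)
  for d in ctrl.trace(k,"funnel"): print(k,d["confidence"],d["bbox"],fit("funnel",[(c,d["bbox"])],[.62,0]))
```

```text
pos [0.4617 0.3    0.3242] rot err deg (tool) [-0.22 -0.06 -0.02] open 0.998 t 23.55 F [-0.6  0.5 -0.4]
shift cm if tool aligned: [-30.    16.03   2.42]
scene 0.94 [272.3, 233.1, 300.1, 276.6] (array([ 0.62473909, -0.0050679 ]), array([-0.8369245 , -1.06577188,  0.9281508 ,  0.86159196]))
scene 0.35 [370.8, 254.8, 397.9, 277.2] (array([0.4498874 , 0.10943422]), array([ -2.87997028, -21.20049308,   1.9323351 ,   1.95189012]))
side 0.71 [330.7, 180.2, 363.7, 228.6] (array([6.19178320e-01, 3.08296346e-05]), array([-0.43365495, -1.46628836,  0.40179999,  1.14193151]))
wrist 0.76 [0.4, 334.8, 57.7, 396.9] (array([0.58467152, 0.06579037]), array([ -1.24597011, -36.64166568,  61.55807497,   3.44967735]))
```

View pics/w21.png

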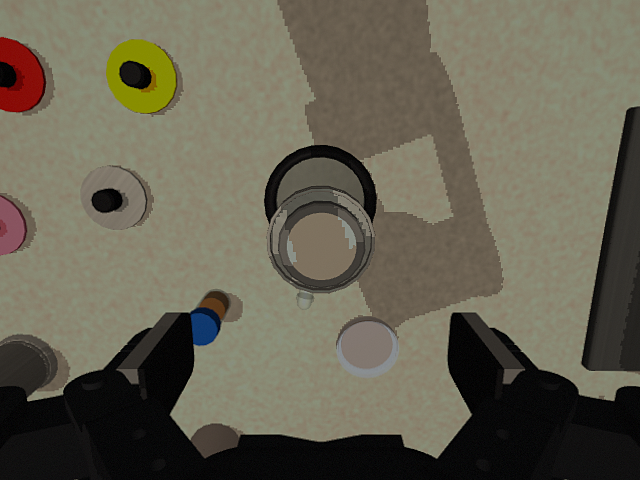

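View pics/o21.png

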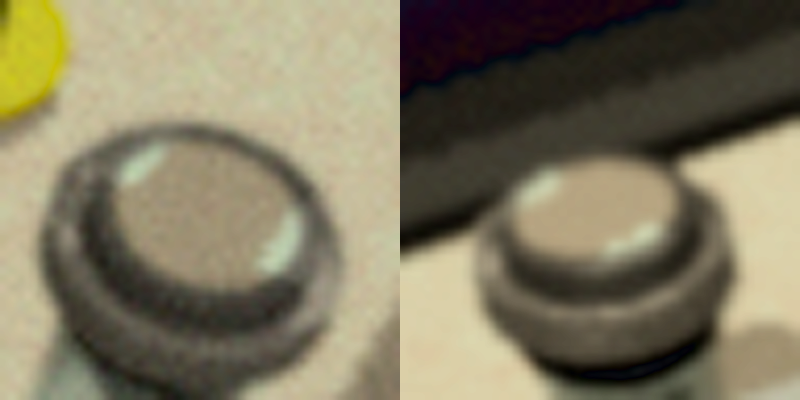

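Request:
move_arm:
  rows: "-2 1 0 0 0 0 1;-3.5 1.9 0 0 0 0 1;-3.5 1.9 0 0 0 0 1;-3.5 1.9 0 0 0 0 1;-3.5 1.9 0 0 0 0 1;-3.5 1.9 0 0 0 0 1;-3.5 1.9 0 0 0 0 1;-3.5 1.9 0.5 0 0 0 1;-2.5 1.4 1 0 0 0 1;-1.2 0.3 1 0 0 0 1;0 0 0 0 0 0 1;0 0 0 0 0 0 1"

```text
time_s: 25.2
eef_pos: [0.6215, -0.0009, 0.2992]
eef_rot: [-0.002, 0.707, 0.707, -0.0]
wrist_force: [-0.5, -0.4, -0.1]
opening: 0.998
```

Run:
```python
from ov import *
go(.622,0,.2)
c=cam("wrist"); cv2.imwrite("pics/w22.png",c["color"])
for d in ctrl.trace("wrist","funnel"): print(d["confidence"],d["bbox"],fit("funnel",[(c,d["bbox"])],[.62,0]))
```

```text
pos [ 0.6215 -0.0009  0.2992] rot err deg (tool) [-0.18 -0.15  0.  ] open 0.998 t 25.2 F [-0.5 -0.4 -0.1]
shift cm if tool aligned: [0.09 0.05 9.92]
0.74 [282.3, 178.1, 362.5, 265.3] (array([0.61948628, 0.00069185]), array([ 0.7229896 , -4.77708537, -0.72291663,  1.50569137]))
0.31 [537.0, 109.7, 629.8, 158.3] (array([0.56801851, 0.17475888]), array([-46.2903918 ,  -1.4978241 ,   1.12612056,  35.91222656]))
```

View pics/w22.png

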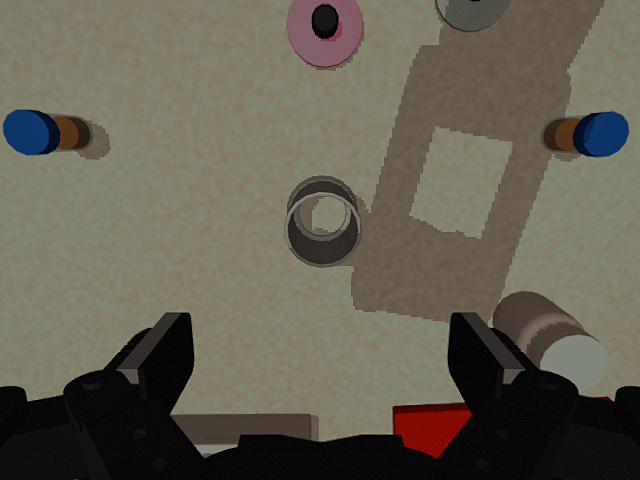

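Request:
move_arm:
  rows: "0.15 -0.18 2 -0.1 -0.1 0 1;0 0 4 0 0 0 1;0 0 4 0 0 0 1;0 0 3 0 0 0 1;0 0 0.5 0 0 0 1;0 0 0 0 0 0 1;0 0 0 0 0 0 1"

```text
time_s: 26.0
eef_pos: [0.6216, 0.0002, 0.1671]
eef_rot: [0.001, 0.707, 0.707, 0.001]
wrist_force: [0.7, 0.1, 0.1]
opening: 0.998
```

Run:
```python
from ov import *
go(.6195,0.0007,.11)
c=cam("wrist"); cv2.imwrite("pics/w23.png",c["color"])
for d in ctrl.trace("wrist","funnel"): print(d["confidence"],d["bbox"],fit("funnel",[(c,d["bbox"])],[.62,0]))
```

```text
pos [6.216e-01 2.000e-04 1.671e-01] rot err deg (tool) [0.21 0.04 0.05] open 0.998 t 26.0 F [0.7 0.1 0.1]
shift cm if tool aligned: [ 0.05 -0.21  5.71]
0.78 [256.2, 198.5, 391.5, 361.5] (array([0.6202617 , 0.00130992]), array([-1.62127535, -4.77529427,  1.58206501,  1.94826436]))
```

View pics/w23.png

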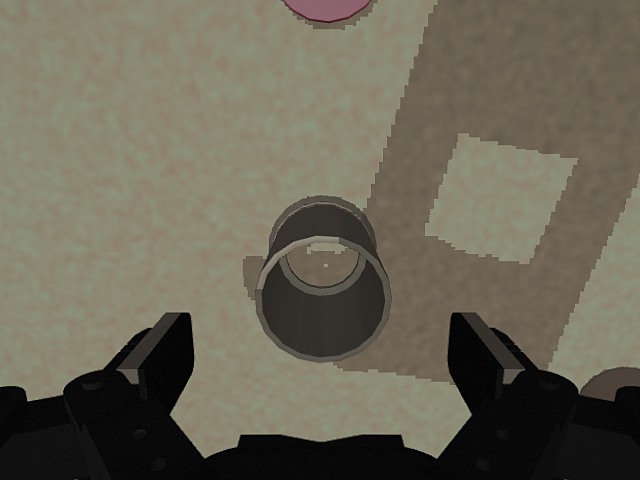

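Request:
move_arm:
  rows: "0.1 -0.12 1.5 0.1 0 0 1;0 0 2.5 0 0 0 1;0 0 1.7 0 0 0 1;0 0 0 0 0 0 1;0 0 0 0 0 0 0.4;0 0 0 0 0 0 0.4;0 0 0 0 0 0 0.4;0 0 0 0 0 0 0.4;0 0 0 0 0 0 0.4;0 0 0 0 0 0 0.4"

```text
time_s: 27.1
eef_pos: [0.6199, 0.0006, 0.1091]
eef_rot: [0.0, 0.707, 0.707, 0.0]
wrist_force: [-1.2, -0.2, 6.5]
opening: 0.637
```

Run:
```python
from ov import *
go(.6195,0.0007,.11)
c=cam("wrist"); cv2.imwrite("pics/w24.png",c["color"])
```

```text
pos [6.199e-01 6.000e-04 1.091e-01] rot err deg (tool) [ 0.05  0.03 -0.  ] open 0.637 t 27.1 F [-1.2 -0.2  6.5]
shift cm if tool aligned: [ 0.01 -0.04 -0.09]
```

View pics/w24.png

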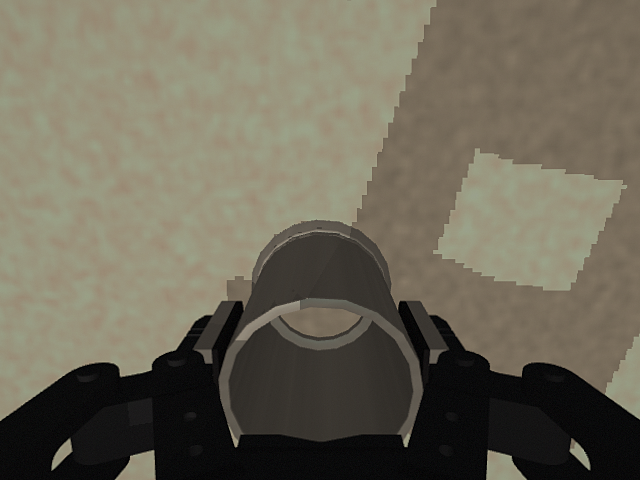

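Request:
move_arm:
  rows: "0 0 -1 0 0 0 0.4;0 0 -3 0 0 0 0.4;0 0 -4 0 0 0 0.4;0 0 -4 0 0 0 0.4;0 0 -4 0 0 0 0.4;1.5 -0.8 -4 0 0 0 0.4;3.5 -2 -1 0 0 0 0.4;3.5 -2 -1 0 0 0 0.4;3.5 -2 0 0 0 0 0.4;3.5 -2 0 0 0 0 0.4;3.5 -2 0 0 0 0 0.4;3.5 -2 0 0 0 0 0.4;3.5 -2 0 0 0 0 0.4;2.5 -1.2 0 0 0 0 0.4;0 0 0 0 0 0 0.4;0 0 0 0 0 0 0.4;0 0 0 0 0 0 0.4"

```text
time_s: 28.85
eef_pos: [0.4597, 0.2851, 0.328]
eef_rot: [-0.0, 0.707, 0.707, -0.001]
wrist_force: [-0.1, 0.3, -2.2]
opening: 0.637
```

Run:
```python
from ov import *
go(.452,0.3005,.305)
c=cam("wrist"); cv2.imwrite("pics/w25.png",c["color"])
```

```text
pos [0.4597 0.2851 0.328 ] rot err deg (tool) [-0.1   0.02 -0.04] open 0.637 t 28.85 F [-0.1  0.3 -2.2]
shift cm if tool aligned: [ 1.54 -0.77  2.3 ]
```

View pics/w25.png

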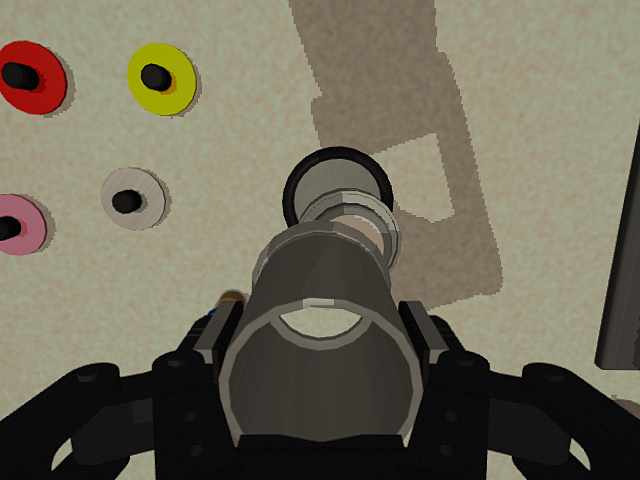

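Request:
move_arm:
  rows: "0.8 -0.4 0 -0.1 0 0 0.4;0.74 -0.37 0 0 0 0 0.4;0 0 1.4 0 0 0 0.4;0 0 1.2 0 0 0 0.4;0 0 0 0 0 0 0.4;0 0 0 0 0 0 0.4;0 0 0 0 0 0 0.4"

```text
time_s: 29.6
eef_pos: [0.4519, 0.3012, 0.3021]
eef_rot: [0.0, 0.707, 0.707, 0.0]
wrist_force: [-0.5, -0.5, -1.4]
opening: 0.64
```

Run:
```python
from ov import *
go(.452,0.3005,.279)
p=pose()[0]
c=cam("wrist"); cv2.imwrite("pics/w26.png",cv2.resize(c["color"][150:450,180:460],None,fx=2,fy=2))
ov("pics/o26.png",[(p[0],p[1],p[2]-.109,.0315),(p[0],p[1],p[2]-.029,.0275),(.452,.3005,.1695,.03)],(.4545,.2987,.2),32)
```

```text
pos [0.4519 0.3012 0.3021] rot err deg (tool) [ 0.01 -0.   -0.01] open 0.64 t 29.6 F [-0.5 -0.5 -1.4]
shift cm if tool aligned: [-0.07  0.01  2.31]
```

View pics/w26.png

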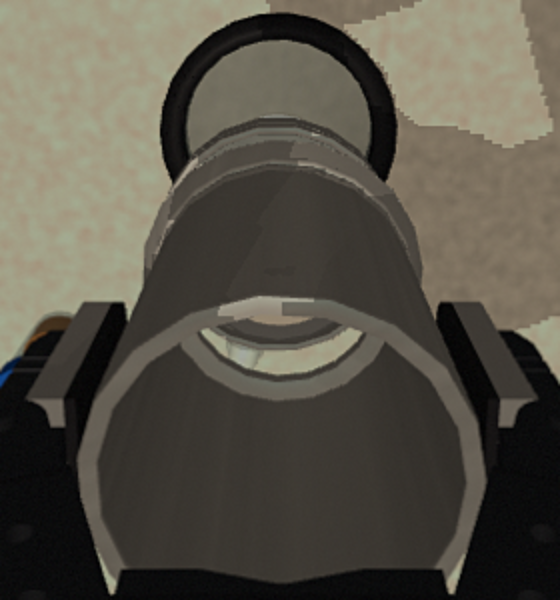

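View pics/o26.png

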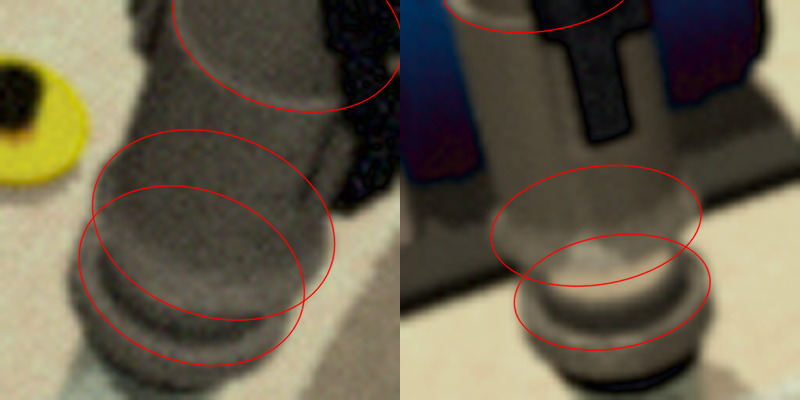

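Request:
move_arm:
  rows: "-0.05 0 0.7 0 0 0 0.4;0 0 0.6 0 0 0 0.4;0 0 0.3 0 0 0 0.4;0 0 0 0 0 0 0.4;0 0 0 0 0 0 0.4;0 0 0 0 0 0 0.4"

```text
time_s: 30.35
eef_pos: [0.4518, 0.3008, 0.2861]
eef_rot: [0.0, 0.707, 0.707, 0.0]
wrist_force: [0.0, 1.0, -1.3]
opening: 0.642
```

Run:
```python
from ov import *
go(.452,0.3005,.279)
ov("pics/o27.png",[],(.4545,.2987,.19),28)
```

```text
pos [0.4518 0.3008 0.2861] rot err deg (tool) [ 0.02 -0.01 -0.  ] open 0.642 t 30.35 F [ 0.   1.  -1.3]
shift cm if tool aligned: [-0.03  0.02  0.71]
```

View pics/o27.png

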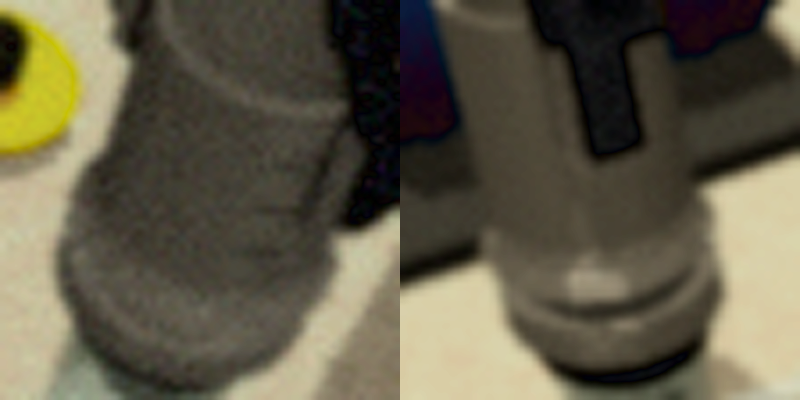

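Request:
move_arm:
  rows: "0 0 0.3 0 0 0 0.4;0 0 0.2 0 0 0 0.4;0 0 0.1 0 0 0 0.4;0 0 0 0 0 0 0.4;0 0 0 0 0 0 0.4"

```text
time_s: 30.95
eef_pos: [0.4517, 0.3007, 0.28]
eef_rot: [0.0, 0.707, 0.707, -0.0]
wrist_force: [-1.5, -1.6, 1.2]
opening: 0.638
```

Request:
move_arm:
  rows: "0 0 0.1 0 0 0 0.4;0 0 0.05 0 0 0 0.4;0 0 0 0 0 0 0.4;0 0 0 0 0 0 0.4"

```text
time_s: 31.35
eef_pos: [0.4518, 0.3008, 0.2799]
eef_rot: [0.0, 0.707, 0.707, 0.0]
wrist_force: [-4.2, -1.9, 8.8]
opening: 0.64
```

Run:
```python
from ov import *
go(.452,0.3005,.279)
ov("pics/o28.png",[],(.4545,.2987,.19),28)
```

```text
pos [0.4518 0.3008 0.2799] rot err deg (tool) [ 0.06 -0.01  0.01] open 0.64 t 31.35 F [-4.2 -1.9  8.8]
shift cm if tool aligned: [-0.03  0.02  0.09]
```

View pics/o28.png

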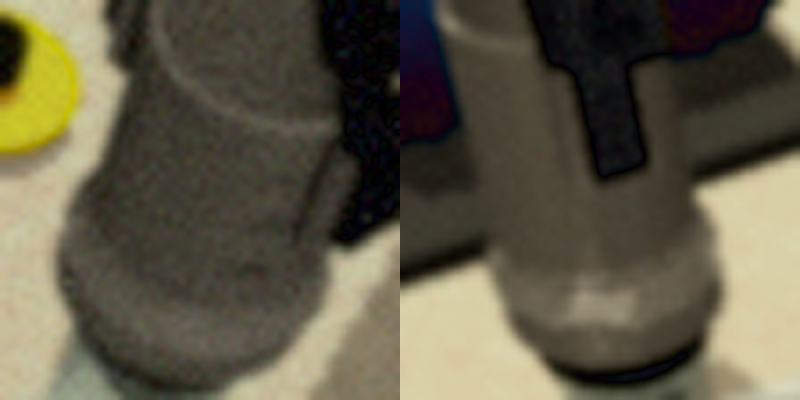

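Request:
move_arm:
  rows: "-0.05 -0.1 0 0 0 0 0.4;0 0 0.05 0 0 0 0.4;0 0 0 0 0 0 0.4;0 0 0 0 0 0 0.4"

```text
time_s: 31.85
eef_pos: [0.4515, 0.3006, 0.2799]
eef_rot: [0.001, 0.707, 0.707, 0.001]
wrist_force: [-2.3, -0.2, 9.9]
opening: 0.64
```

Run:
```python
from ov import *
go(.452,0.3005,.279)
ov("pics/o29.png",[(.452,.3005,.170,.0315),(.452,.3005,.1695,.03),(.452,.3005,.25,.0275)],(.4545,.2987,.19),32)
```

```text
pos [0.4515 0.3006 0.2799] rot err deg (tool) [ 0.17 -0.07  0.  ] open 0.64 t 31.85 F [-2.3 -0.2  9.9]
shift cm if tool aligned: [-0.01  0.05  0.09]
```

View pics/o29.png

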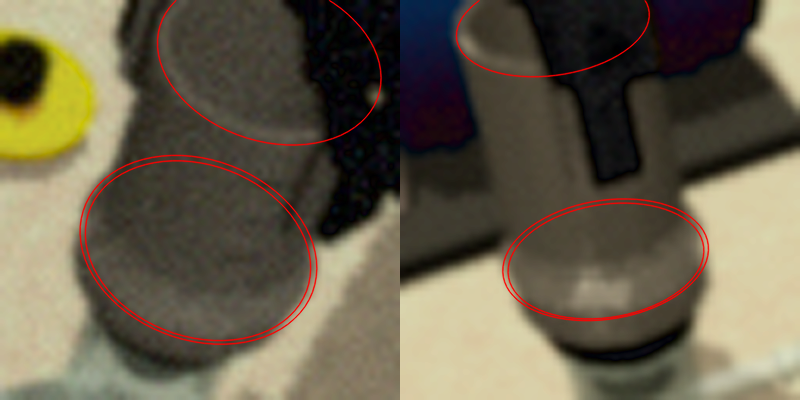

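Request:
move_arm:
  rows: "0 0 -0.15 0 0 0 0.4;0 0 0 0 0 0 0.7;0 0 0 0 0 0 0.8;0 0 0 0 0 0 1;0 0 0 0 0 0 1;0 0 -2 0 0 0 1;0 0 -4 0 0 0 1;0 0 -4 0 0 0 1;0 2 0 0 0 0 1;0 2 0 0 0 0 1;0 0 0 0 0 0 1;0 0 0 0 0 0 1"

```text
time_s: 33.15
eef_pos: [0.4904, 0.3001, 0.3787]
eef_rot: [-0.0, 0.707, 0.707, -0.001]
wrist_force: [-0.0, -0.6, -0.1]
opening: 0.997
```

Run:
```python
from ov import *
go(.452,0.116,.279)
c=cam("wrist"); cv2.imwrite("pics/w30.png",c["color"])
ov("pics/o30.png",[(.452,.3005,.170,.0315),(.452,.3005,.25,.0275)],(.4545,.2987,.19),36)
P["ft"]=[(.170,.0315),(.25,.0275)]
for k in ["scene","side","wrist"]:
  c=cam(k)
  for d in ctrl.trace(k,"funnel"): print(k,d["confidence"],d["bbox"],fit("ft",[(c,d["bbox"])],[.45,.3]))
  for d in ctrl.trace(k,"cover"): print(k,d["confidence"],d["bbox"],fit("cover",[(c,d["bbox"])],[.45,.1])[0])
```

```text
pos [0.4904 0.3001 0.3787] rot err deg (tool) [-0.09  0.02 -0.03] open 0.997 t 33.15 F [-0.  -0.6 -0.1]
shift cm if tool aligned: [-18.41  -3.84   9.97]
scene 0.57 [438.2, 237.2, 484.5, 297.0] (array([0.45614879, 0.29555666]), array([-0.76617974,  0.48881669,  0.67519174, -0.50986379]))
scene 0.42 [208.3, 153.6, 235.2, 181.4] (array([ 0.66986907, -0.16581595]), array([ -2.44570707, -20.42664043,   5.7441922 ,   1.57648107]))
scene 0.97 [372.5, 255.5, 395.8, 278.2] [0.45100427 0.11517893]
scene 0.88 [388.0, 216.0, 410.8, 239.4] [0.35144298 0.04251353]
scene 0.83 [333.6, 227.9, 359.4, 249.9] [0.47465621 0.00617683]
scene 0.63 [355.7, 195.9, 376.8, 214.9] [ 0.37396274 -0.05678131]
scene 0.58 [419.0, 247.6, 443.0, 270.0] [0.35055198 0.15175576]
side 0.59 [168.0, 47.1, 209.4, 104.1] (array([0.45396373, 0.30010237]), array([ 0.56411573,  0.87458613, -0.61093687, -0.62686585]))
side 0.93 [173.9, 207.6, 203.9, 231.3] [0.3508006  0.15021193]
side 0.8 [269.0, 230.8, 298.8, 257.7] [0.47838361 0.00119765]
side 0.65 [233.3, 274.9, 262.5, 305.4] [ 0.37629442 -0.05134335]
side 0.59 [195.5, 248.6, 225.6, 273.6] [0.34654128 0.03874363]
side 0.57 [232.8, 199.0, 257.2, 222.0] [0.45437247 0.1130119 ]
side 0.54 [328.1, 107.7, 350.8, 151.0] [0.74213822 0.20514724]
wrist 0.87 [263.2, 131.3, 379.1, 251.1] (array([0.45313405, 0.3004379 ]), array([-0.35134009, -2.88133271,  0.35046118,  1.42358843]))
wrist 0.9 [131.9, 15.9, 193.9, 83.4] [0.35040923 0.15119093]
wrist 0.77 [107.7, 130.8, 166.8, 189.6] [0.45216161 0.11479795]
wrist 0.74 [0.0, 154.3, 62.1, 214.0] [0.47670588 0.00544417]
wrist 0.61 [12.0, 12.1, 75.5, 77.6] [0.34827754 0.04150906]
```

View pics/w30.png

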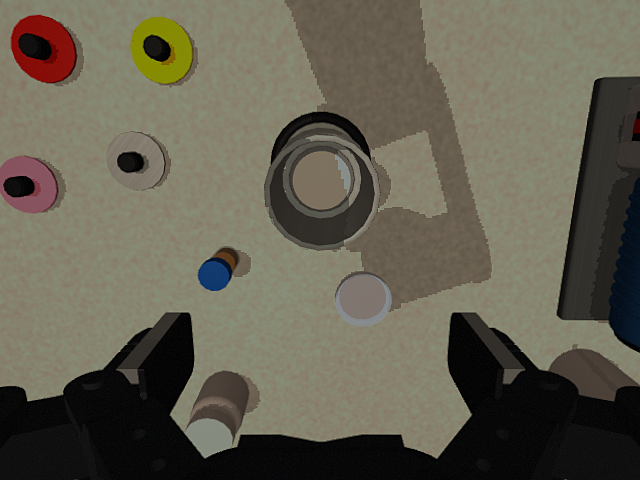

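View pics/o30.png

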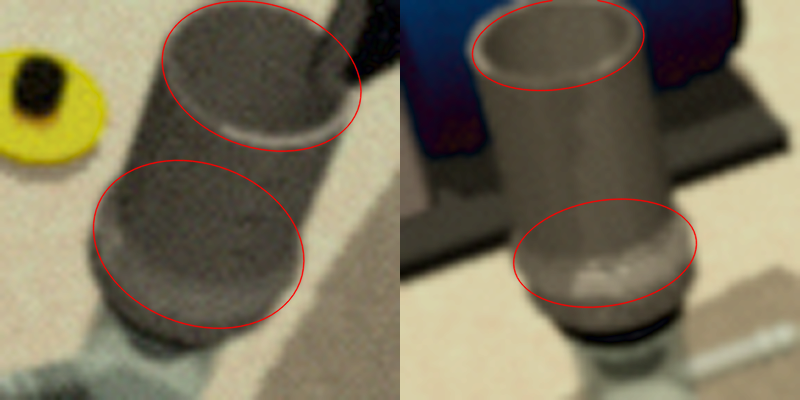

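Request:
move_arm:
  rows: "-2 -0.4 0 0 0 0 1;-3.5 -0.7 0 0 0 0 1;-3.5 -0.7 0 0 0 0 1;-3.5 -0.7 2 0 0 0 1;-3.5 -0.7 3 0 0 0 1;-2.5 -0.6 4 0 0 0 1;0 0 4 0 0 0 1;0 0 3 0 0 0 1;0 0 2.5 0 0 0 1;0 0 0 0 0 0 1;0 0 0 0 0 0 1"

```text
time_s: 34.85
eef_pos: [0.4528, 0.1152, 0.1949]
eef_rot: [-0.0, 0.707, 0.707, -0.0]
wrist_force: [0.5, 0.7, -0.9]
opening: 1.005
```

Run:
```python
from ov import *
go(.452,0.1148,.12)
c=cam("wrist"); cv2.imwrite("pics/w31.png",c["color"])
for d in ctrl.trace("wrist","cover"): print(d["confidence"],d["bbox"],fit("cover",[(c,d["bbox"])],[.45,.1]))
```

```text
pos [0.4528 0.1152 0.1949] rot err deg (tool) [-0.03 -0.   -0.  ] open 1.005 t 34.85 F [ 0.5  0.7 -0.9]
shift cm if tool aligned: [-0.04 -0.08  7.49]
0.94 [0.0, 51.4, 80.4, 159.0] (array([ 0.37371382, -0.0352217 ]), array([-2.71262061, -0.89500802, 28.24440669,  1.56403028]))
0.88 [334.7, 6.0, 438.2, 117.5] (array([0.35069179, 0.1511941 ]), array([-1.3587188 , -1.12848318,  1.24984956,  2.81830639]))
0.7 [92.6, 233.4, 188.8, 320.5] (array([0.47528725, 0.00181561]), array([ 0.08619666, -0.90993505, -0.08577628,  1.08735025]))
0.66 [134.9, 3.6, 239.9, 114.0] (array([0.34972908, 0.04193561]), array([-1.48468818, -1.2114283 ,  1.72030039,  4.38672972]))
```

View pics/w31.png

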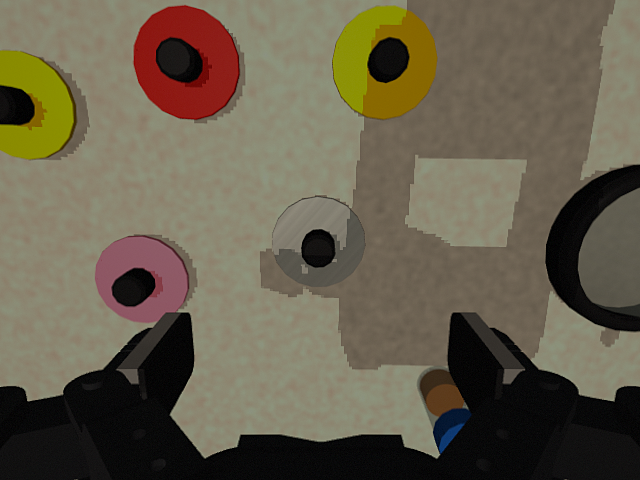

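Run:
```python
from ov import *
c=cam("wrist"); P["pl"]=[(.008,.029),(.012,.029)]; P["kn"]=[(.032,.01)]
print(fit("pl",[(c,[272,196,365.5,288])],[.45,.115]))
cv2.imwrite("pics/w31c.png",cv2.resize(c["color"][180:300,250:390],None,fx=4,fy=4))
```

```text
(array([0.45439257, 0.11396266]), array([-0.07262615,  0.19437165,  0.07264807, -0.2113993 ]))
```

View pics/w31c.png

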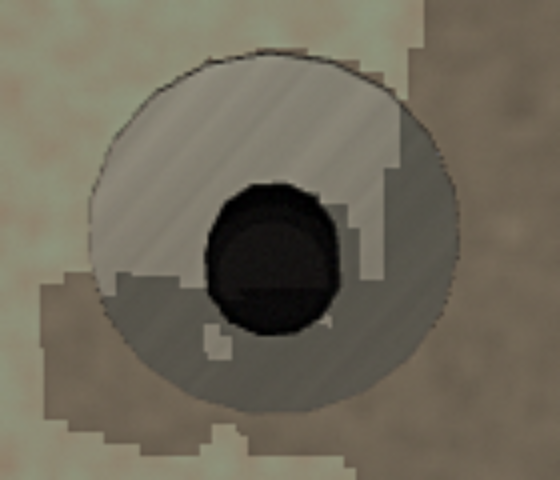

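Request:
move_arm:
  rows: "-0.04 -0.08 2 0 0 0 1;0 0 3 0 0 0 1;0 0 2 0 0 0 1;0 0 0 0 0 0 1;0 0 0 0 0 0 1;0 0 0 0 0 0 1"

```text
time_s: 35.6
eef_pos: [0.4532, 0.1149, 0.1262]
eef_rot: [0.001, 0.707, 0.707, 0.001]
wrist_force: [-0.3, -1.1, 0.0]
opening: 1.002
```

Run:
```python
from ov import *
go(.452,0.1148,.09)
c=cam("wrist"); cv2.imwrite("pics/w32.png",c["color"])
```

```text
pos [0.4532 0.1149 0.1262] rot err deg (tool) [0.18 0.   0.01] open 1.002 t 35.6 F [-0.3 -1.1  0. ]
shift cm if tool aligned: [-0.01 -0.12  3.62]
```

View pics/w32.png

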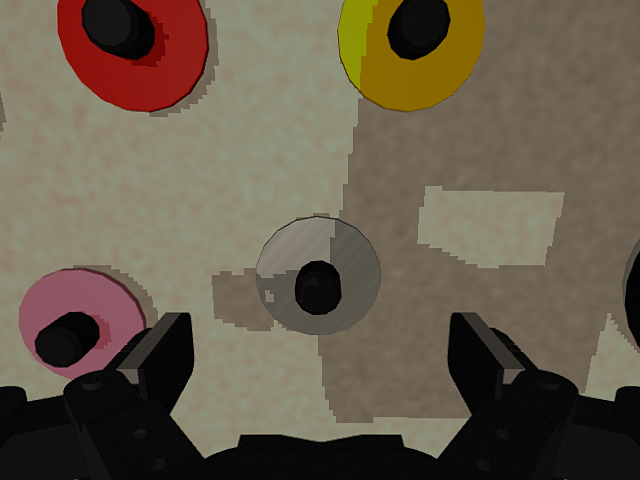

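Request:
move_arm:
  rows: "-0.05 0.07 1.5 0.1 0 0 1;0 0 1.5 0 0 0 0.7;0 0 0.6 0 0 0 0.6;0 0 0 0 0 0 0.4;0 0 0 0 0 0 0.05;0 0 0 0 0 0 0.05;0 0 0 0 0 0 0.05;0 0 0 0 0 0 0.05;0 0 0 0 0 0 0.05;0 0 0 0 0 0 0.05"

```text
time_s: 36.65
eef_pos: [0.4533, 0.1144, 0.0895]
eef_rot: [-0.0, 0.707, 0.707, -0.0]
wrist_force: [-0.5, 0.7, 6.8]
opening: 0.201
```

Run:
```python
from ov import *
go(.452,0.1148,.09)
c=cam("wrist"); cv2.imwrite("pics/w33.png",c["color"])
P["pl"]=[(.008,.029),(.012,.029)]
ov("pics/o33.png",[],(.453,.1148,.02),30)
```

```text
pos [0.4533 0.1144 0.0895] rot err deg (tool) [-0.    0.    0.01] open 0.201 t 36.65 F [-0.5  0.7  6.8]
shift cm if tool aligned: [ 0.04 -0.13 -0.05]
```

View pics/w33.png

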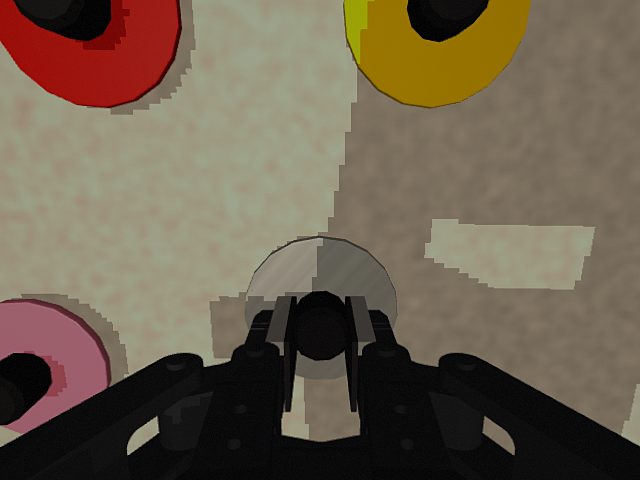

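View pics/o33.png

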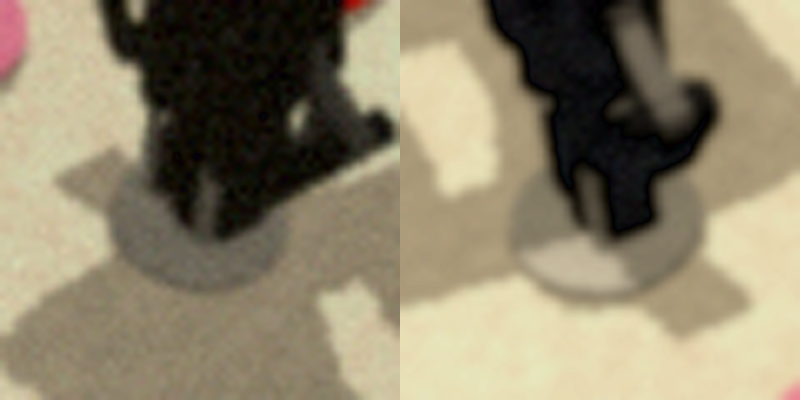

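Request:
move_arm:
  rows: "0 0 -1 0 0 0 0.05;0 0 -3 0 0 0 0.05;0 0 -4 0 0 0 0.05;0 0 -4 0 0 0 0.05;0 0 -4 0 0 0 0.05;0 0 -4 0 0 0 0.05;0 0 -4 0 0 0 0.05;0 0 -3 0 0 0 0.05;2 0 -1.5 0 0 0 0.05;3.5 0 0 0 0 0 0.05;3.5 0 0 0 0 0 0.05;3.5 0 0 0 0 0 0.05;3 0 0 0 0 0 0.05;2 0 0 0 0 0 0.05;1 0 0 0 0 0 0.05;0 0 0 0 0 0 0.05;0 0 0 0 0 0 0.05"

```text
time_s: 38.5
eef_pos: [0.453, 0.2987, 0.3736]
eef_rot: [-0.0, 0.707, 0.707, -0.001]
wrist_force: [0.2, -0.5, -1.0]
opening: 0.203
```

Run:
```python
from ov import *
go(.452,.3004,.36)
p=pose()[0]
c=cam("wrist"); cv2.imwrite("pics/w34.png",c["color"])
ov("pics/o34.png",[(.4525,.3004,.25,.0275),(.4525,.3004,.25,.0245),(p[0],p[1],p[2]-.0775,.029)],(.4525,.3004,.27),36)
```

```text
pos [0.453  0.2987 0.3736] rot err deg (tool) [-0.1   0.03 -0.01] open 0.203 t 38.5 F [ 0.2 -0.5 -1. ]
shift cm if tool aligned: [ 0.17 -0.1   1.36]
```

View pics/w34.png

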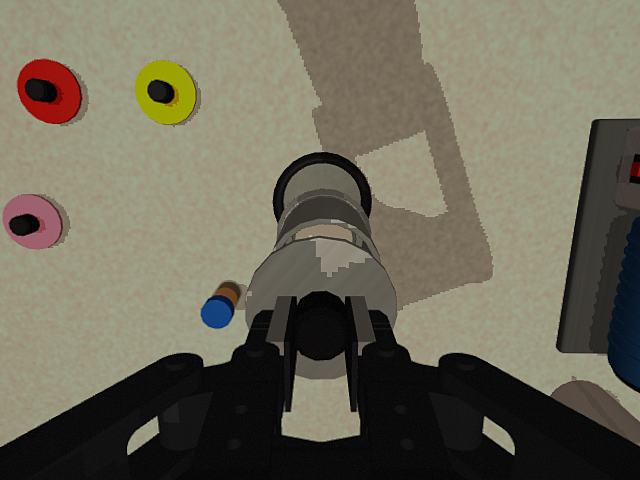

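View pics/o34.png

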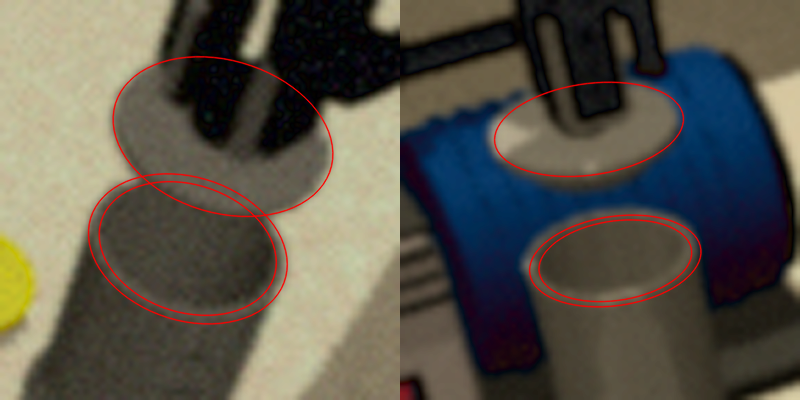

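Request:
move_arm:
  rows: "0.17 -0.1 0.5 0 0 0 0.05;0 0 1.2 0 0 0 0.05;0 0 0.9 0 0 0 0.05;0 0 0 0 0 0 0.05;0 0 0 0 0 0 0.05;0 0 0 0 0 0 0.05"

```text
time_s: 39.25
eef_pos: [0.4522, 0.3011, 0.3476]
eef_rot: [-0.001, 0.707, 0.707, -0.0]
wrist_force: [-0.6, 0.2, -0.7]
opening: 0.2
```

Run:
```python
from ov import *
go(.452,.3004,.3315)
p=pose()[0]
c=cam("wrist"); cv2.imwrite("pics/w35.png",cv2.resize(c["color"][150:420,200:440],None,fx=2,fy=2))
ov("pics/o35.png",[],(.4525,.3004,.26),24)
```

```text
pos [0.4522 0.3011 0.3476] rot err deg (tool) [-0.08 -0.01  0.  ] open 0.2 t 39.25 F [-0.6  0.2 -0.7]
shift cm if tool aligned: [-0.07 -0.02  1.61]
```

View pics/w35.png

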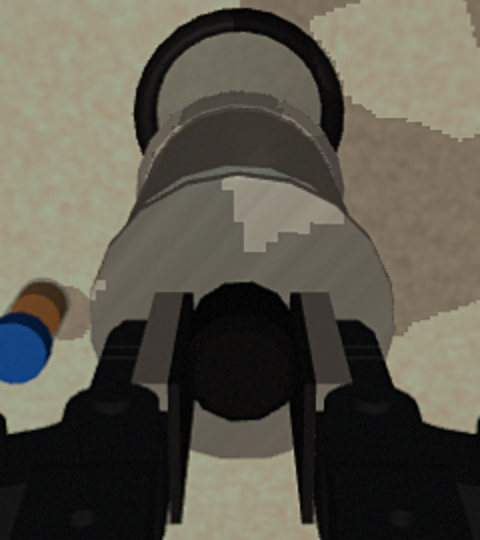

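View pics/o35.png

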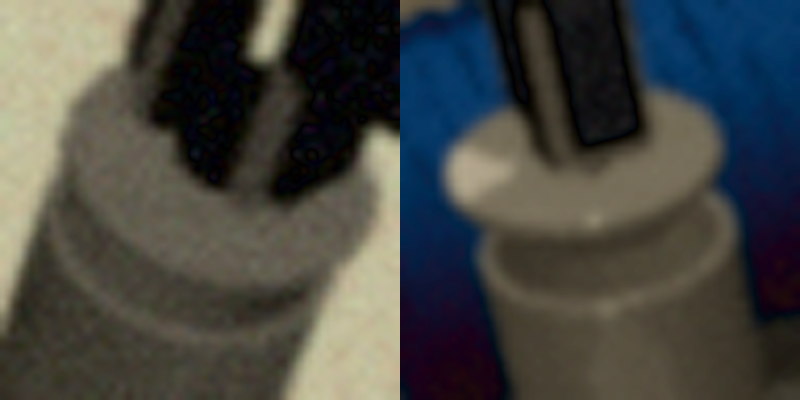

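Run:
```python
from ov import *
p=pose()[0]
for n,ob in (("scene",None),("side",None)):
    c=cam(n); u0=np.round(proj(c,np.array([[.4525,.3004,.26]]))[0]).astype(int)
    for nm,z,r in (("plate12",p[2]-.0775,.029),("plate8",p[2]-.0815,.029),("rim",.25,.0275)):
        u=(proj(c,np.c_[p[0]+r*np.cos(A),p[1]+r*np.sin(A),np.full(73,z)])-(u0-24.5))*400/48
        print(n,nm,u.min(0).round(),u.max(0).round())
```

```text
scene plate12 [59. 51.] [381. 290.]
scene plate8 [55. 66.] [375. 304.]
scene rim [ 44. 128.] [343. 354.]
side plate12 [54. 90.] [330. 233.]
side plate8 [ 58. 107.] [333. 251.]
side rim [ 83. 179.] [340. 317.]
```

Request:
move_arm:
  rows: "-0.08 0.05 0.3 0 0 0 0.05;0 0 0.4 0 0 0 0.05;0 0 0.3 0 0 0 0.05;0 0 0 0 0 0 0.05;0 0 0 0 0 0 0.05"

```text
time_s: 40.0
eef_pos: [0.4524, 0.3002, 0.3372]
eef_rot: [-0.001, 0.707, 0.707, -0.001]
wrist_force: [-0.6, -0.6, -0.5]
opening: 0.2
```

Run:
```python
from ov import *
go(.452,.3004,.3315)
ov("pics/o36.png",[],(.4525,.3004,.26),24)
```

```text
pos [0.4524 0.3002 0.3372] rot err deg (tool) [-0.12  0.01 -0.  ] open 0.2 t 40.0 F [-0.6 -0.6 -0.5]
shift cm if tool aligned: [ 0.02 -0.04  0.57]
```

View pics/o36.png

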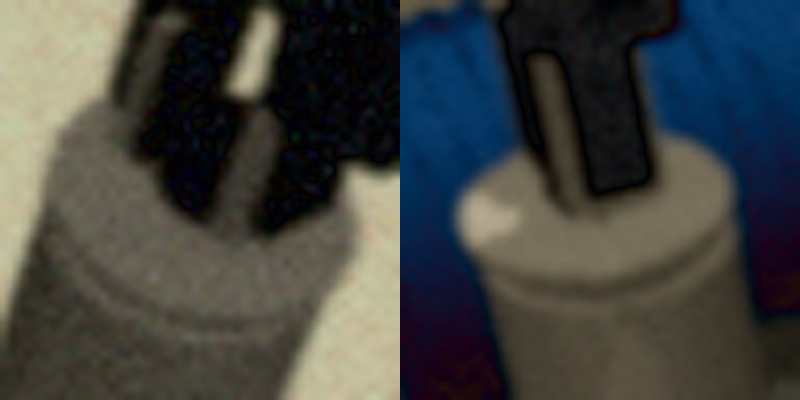

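Plug is entering the mouth without contact; plate about 5 mm above the rim in both views.

Request:
move_arm:
  rows: "0 0 0.2 0 0 0 0.05;0 0 0.2 0 0 0 0.05;0 0 0 0 0 0 0.05;0 0 0 0 0 0 0.05"

```text
time_s: 40.5
eef_pos: [0.4524, 0.3002, 0.3333]
eef_rot: [-0.001, 0.707, 0.707, -0.001]
wrist_force: [-0.0, -0.2, -0.2]
opening: 0.203
```

Request:
move_arm:
  rows: "0 0 0.15 0 0 0 0.05;0 0 0.05 0 0 0 0.05;0 0 0 0 0 0 0.05;0 0 0 0 0 0 0.05"

```text
time_s: 40.9
eef_pos: [0.4527, 0.3003, 0.3322]
eef_rot: [-0.0, 0.707, 0.707, -0.0]
wrist_force: [-0.6, -1.2, 5.4]
opening: 0.205
```

Request:
move_arm:
  rows: "0 0 -0.05 0 0 0 0.05;0 0 0 0 0 0 0.3;0 0 0 0 0 0 0.4;0 0 0 0 0 0 0.6;0 0 0 0 0 0 0.6;0 0 -1 0 0 0 0.8;0 0 -2 0 0 0 1;0 0 -4 0 0 0 1;0 2 -2 0 0 0 1;0 3 0 0 0 0 1;0 3 0 0 0 0 1;0 0 0 0 0 0 1;0 0 0 0 0 0 1"

```text
time_s: 42.2
eef_pos: [0.5327, 0.3, 0.4217]
eef_rot: [-0.001, 0.707, 0.707, -0.001]
wrist_force: [-0.1, 1.2, 0.0]
opening: 1.002
```

Run:
```python
from ov import *
go(.452,.3004,.3315)
c=cam("wrist"); cv2.imwrite("pics/w37.png",c["color"])
ov("pics/o37.png",[(.4525,.3004,.254,.029),(.4525,.3004,.250,.0275),(.4525,.3004,.17,.0315)],(.4525,.3004,.22),40)
for n in ["scene","side"]:
    cv2.imwrite(f"pics/{n}37.png",cam(n)["color"])
C={n:cam(n) for n in ["scene","side"]}
for n in ["vial_a","petri","beaker","jar"]:
    for k in C:
        for d in ctrl.trace(k,n)[:2]:
            b=np.array(d["bbox"]); x,r=fit(n,[(C[k],b)],onz(C[k],[(b[0]+b[2])/2,(b[1]+b[3])/2],.02))
            print(n,k,round(d["confidence"],2),x.round(4))
```

```text
pos [0.5327 0.3    0.4217] rot err deg (tool) [-0.16  0.01 -0.04] open 1.002 t 42.2 F [-0.1  1.2  0. ]
shift cm if tool aligned: [ 0.04 -8.07  9.02]
vial_a scene 0.67 [0.5584 0.1945]
vial_a scene 0.63 [ 0.5531 -0.205 ]
vial_a side 0.87 [0.5581 0.1986]
vial_a side 0.55 [ 0.6243 -0.3437]
petri scene 0.81 [0.6002 0.3494]
petri scene 0.46 [ 0.5415 -0.221 ]
petri side 0.78 [0.606  0.3476]
beaker scene 0.85 [ 0.6194 -0.3421]
beaker side 0.63 [ 0.6211 -0.3374]
jar scene 0.68 [0.7183 0.1888]
jar side 0.67 [0.7225 0.1894]
```

View pics/w37.png

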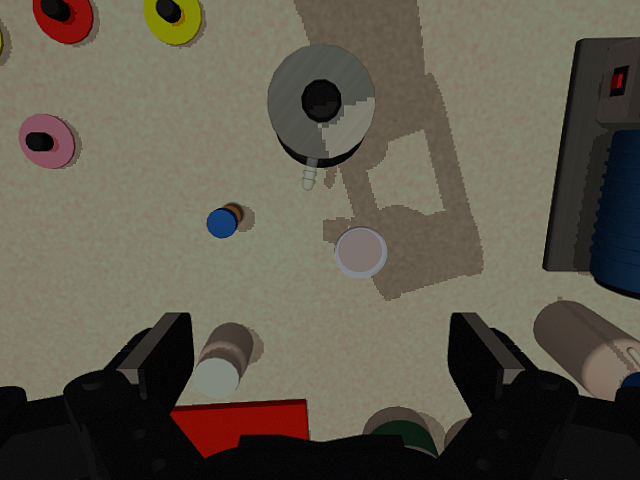

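View pics/o37.png

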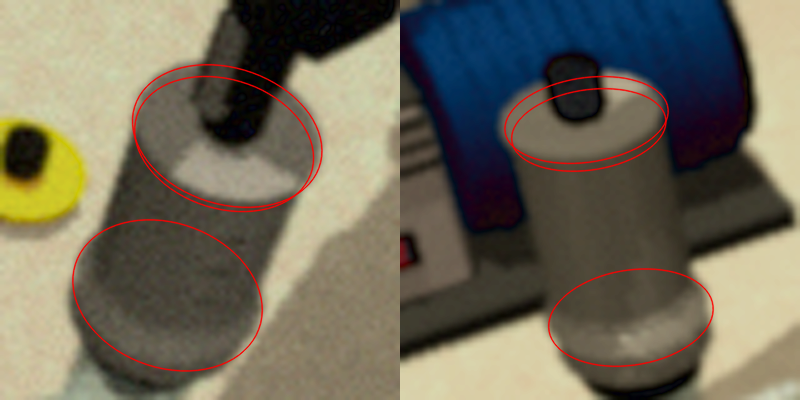

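View pics/side37.png

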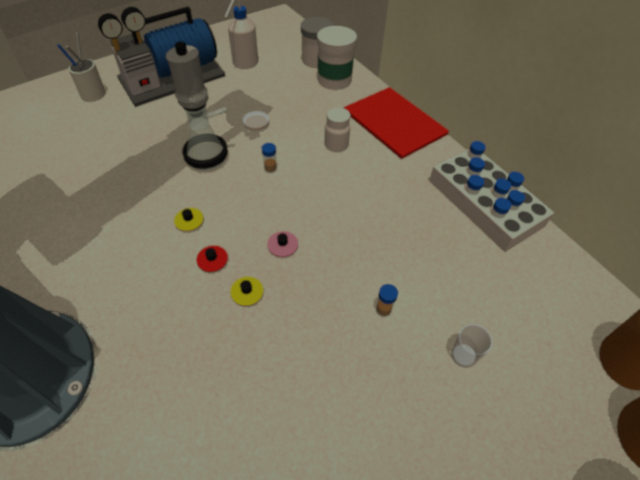

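```bash
python3 -c "
from h import *
print(ctrl.hand_in())"
```

```text
the job is handed in; nothing more can be done
None
```

The filter unit is assembled on the flask and handed in at about 42 s. I placed the stopper base, disc, funnel and steel-grey cover in that order, releasing each before fetching the next. The pink, red and yellow look-alike covers were left alone.

- **Seating:** Each part came to rest within about 1 mm of its computed home height. The funnel's contact read about 0.8 mm high. That is within the scatter I saw in the height readings, and I saw no gap under its foot in the pictures. The highest contact force I read was about 23 N, when pushing the stopper home.
- **Upright and in place:** In the last pictures from all three cameras the stack stands upright with the cover's plate on the funnel rim. Model outlines matched the scene and side views to 1–2 pixels, which is within the calibration error.
- **Bystanders:** The petri dish, beaker, jar and both vials are where they were, to within about 5 mm of measurement noise. For the left vial the network returned only a false match in the last side picture. The last scene-camera fix and the side picture itself show it standing in place.
- **Gripper:** It was clear of everything at hand-in.

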